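Fetch a multi-tool from the counter display case

ROBOT

A 7-joint arm with a two-finger parallel gripper is mounted at the origin on a cart in front of the work surface, level with it; the furniture and walls round the work are solid. World frame = base frame: x ahead of the robot, y to its left, z up, the work surface at z = 0. Lengths are in m, angles in rad, forces in N, time in s.
With the tool pointing down it reaches from about 0.425 to 0.925 m from the base axis. Payload 6.8 kg.
Tool frame: the origin (TCP) lies at the very end of the fingers, on their centre line; the grasp point (between the pads) lies bot.tcp_to_grasp behind it (bot.tcp_to_grasp is the distance from the TCP to the grasp point, in m); z points along the fingers, y is the line along which they close (so a half turn about z gives the same grasp; the last joint's range is limited). The gripper opens to 85 mm and grips with 20 to 120 N. Pads are 22 mm wide; open, the fingers measure 114 mm over their backs; the gripper's body (76 mm by 85 mm) begins 54 mm behind the grasp point. The pads swing forward as they close: fully open they stand 13 mm farther back than shut.
Start: joints at [1.142, 0.477, 0.022, 1.555, -0.011, 1.109, -0.083], TCP at [0.213, -0.641, 0.231] pointing down, gripper open.
Joint ranges: [-2.96, 2.96], [-0.34, 2.1], [-1.41, 1.46], [0.24, 2.44], [-1.37, 4.51], [0.17, 1.92], [-2.96, 2.96]. Speed limits (rad/s): [2.39, 2.39, 3.14, 3.14, 3.14, 3.14, 3.14].

INTERFACE

Orientations are given as a unit quaternion [w, x, y, z].
In Python, from station import bot gives the robot as it stands.
- The arm moves only by the tool servo_tool, never from a script. Its argument "motion" is a list that holds one entry, the list of rows, each a list of 7 numbers: the shift along the tool's x, y, z in m, then the turn, a rotation vector about the tool's x, y, z in units of 5 degrees (1.0 is 5 degrees), then the opening, from 0 (shut) to 1 (fully open). A call has 1 to 20 rows; each row is the pose to reach, as a shift and turn from the pose commanded when the call began, along the tool's axes at that moment; what a row does not reach only later rows make up. A row lasts 1/12 s, in which the tool goes at most 41.7 mm and 7.16 degrees, less where a joint would pass 70% of its speed; a pose out of reach is approached as far as the arm can. A call with a gripper value outside its range is refused whole. The fingers move at their own pace and stop on an object; "grip_force" is the grip in N (left out, the last holds). Time passes only in rows, so rows that repeat a pose let the fingers close. It gives the time, the measured TCP pose, the force, the opening and the grip force at its end, in the units of the state.
- bot.get_obs(): the state, without advancing time (a new reading comes with each control period).
- bot.read_camera(name): name is "scene" or "top" or "wrist"; returns a dict with "img" (384x512x3 uint8, red, green, blue), "K" (3x3 intrinsics, pixels), "pose" (4x4, takes a point from camera to world coordinates). Camera axes: x right, y down, z forward; pixel columns grow to the right and rows downward; lengths in m; the calibration is good to about 2 mm. The wrist camera is an equidistant fisheye: a pixel r from the principal point sees the ray r / f radians off the axis. A picture is of the moment at which its call begins. There is no depth.
- bot.hand_in(): hands the job in; it is judged then, once.
The state is a dict: "t": time; "q": joint angles; "joint_vel": joint speeds; "joint_torque": joint torques, N m; "eef_pos": TCP position; "tool_rot": TCP orientation; "contact_force": force on the tool from outside, world axes, zero at the start; "torque": the same for the moment, N m; "gripper_width": opening from 0.0 (shut) to 1.0 (fully open); "grasp_force": force on a finger pad.
Only numpy, scipy, OpenCV 4.12 (cv2) and the standard library are available. Lean on these libraries where they do the work, as an engineer would, in place of code of your own. Each camera call takes 0.05 s, during which the arm holds its last target. There are 200 camera calls.

TASK

A customer wants the multi-tool from the display case. Stand the round tin and the tape measure, which are on the case's lid, on the cork mat, swing the lid fully up, and lay the multi-tool flat inside the change tray without disturbing the other goods in the case. Then shut the lid and put the tin and the tape measure back on it just where and as they stood.

Things in the scene. Friction and masses are not known exactly. Their poses are not given: they have to be found in the camera images.
- display_case: low display case, fixed, 170 (x) x 240 (y) x 70 mm without its lid; clear 6 mm walls, aluminium rim, pale felt floor 12 mm above the counter (inside 158 x 228 mm). Origin: centre of the underside; x points from the front to the hinge side, z up. Hinge line along y at x = +85, z = 70 mm. Shut, the lid is flat, its top 76 mm up
- case_lid (a joint): angle of the clear lid (170 x 240 x 6 mm, 0.35 kg): 0 shut, grows as its front edge swings up, stop at 1.75 rad; a stiff hinge (0.5 N m) keeps it at any angle. Its pull is a round dark bar, 10 mm thick, 90 mm long along the case's y, on posts at its ends; shut, its centre is at x = -110, y = 0, z = 103 mm in the case frame. It turns with the lid and can turn between the fingers
- round_tin: small round tin with a green lid, diameter 62 mm, 21 mm high, 60 g, standing on the closed lid. Origin: centre of the underside, z up
- tape_measure: orange and black tape measure standing on its base, 35 (x) x 80 (y) x 62 mm high, 220 g, on the closed lid with its length roughly along the case's x. Origin: centre of the underside, z up
- multitool: folded black multi-tool with a bright strip, lying on the case's floor, 18 (x) x 104 (y) x 17 mm, 190 g, its length roughly along the case's x. Origin: centre of the underside, z up
- padlock: brass padlock standing on the case's floor, 16 (x) x 38 (y) x 53 mm, its width roughly along the case's x; to be left where it is. Origin: centre of the underside
- headlamp: small headlamp body on the case's floor, 35 (x) x 54 (y) x 36 mm, its 54 mm side roughly along the case's x; to be left where it is. Origin: centre of the underside
- cork_mat: plain cork mat, fixed, 180 (x) x 110 (y) x 4 mm, the side area. Origin: centre of the underside
- change_tray: black change tray with a pimpled floor, fixed, 170 (x) x 110 (y) mm, floor 5 mm above the counter, rim 6 mm wide and 13 mm high (inside 158 x 98 mm). Origin: centre of the underside
There are look-alikes about, which are no part of the job. What is meant by the tape_measure is not blue, and is the larger of those in its own colour.

How it is judged:
On the way, in this order (a step that is already met when the one before it is completed fails the run):
1. the tin and the tape measure both stand released on the cork mat, the lid still shut (x of round_tin in the frame of cork_mat between -0.09 and 0.09 m and y of round_tin in the frame of cork_mat between -0.055 and 0.055 m and x of tape_measure in the frame of cork_mat between -0.09 and 0.09 m and y of tape_measure in the frame of cork_mat between -0.055 and 0.055 m and height (world z) of each of round_tin, tape_measure below 0.012 m and angle between each of round_tin, tape_measure's own z axis and vertical below 0.2 rad and contact force between the fingers and round_tin below 0.1 N and contact force between the fingers and tape_measure below 0.1 N and value of joint case_lid below 0.1 rad), for 0.2 s.
2. the lid is swung up (past 1.35 rad) while the tin and the tape measure stand on the counter or mat (value of joint case_lid above 1.35 rad and height (world z) of each of round_tin, tape_measure below 0.012 m), for 0.2 s.
3. the multi-tool lies flat and released in the change tray, the lid still open (x of multitool in the frame of change_tray between -0.079 and 0.079 m and y of multitool in the frame of change_tray between -0.049 and 0.049 m and z of multitool in the frame of change_tray below 0.008 m and angle between multitool's own z axis and vertical below 0.06 rad and contact force between the fingers and multitool below 0.1 N and value of joint case_lid above 0.5 rad), for 0.2 s.
4. the lid is shut again (value of joint case_lid below 0.04 rad), for 0.2 s.
At the end, for the whole second after the job is handed in: Lid shut (under 0.04 rad); tin and tape measure upright on it, each within 15 mm of its starting place, the tape measure along the case's x within 0.4 rad; multi-tool flat on the change tray's floor; padlock and headlamp within 20 mm of their starts; all at rest (value of joint case_lid below 0.04 rad and distance of each of round_tin, tape_measure from where it was at the start of the episode below 0.015 m and angle between each of round_tin, tape_measure's own z axis and vertical below 0.1 rad and angle between the y axis of tape_measure and the x axis of display_case, either way round below 0.4 rad and x of multitool in the frame of change_tray between -0.079 and 0.079 m and y of multitool in the frame of change_tray between -0.049 and 0.049 m and z of multitool in the frame of change_tray below 0.008 m and angle between multitool's own z axis and vertical below 0.06 rad and distance of each of padlock, headlamp from where it was at the start of the episode below 0.02 m and linear speed of each of round_tin, tape_measure, multitool below 0.02 m/s); the robot touches nothing.
It fails at once if the padlock or the headlamp in the case is disturbed (moved 20 mm or tipped) (distance of any of padlock, headlamp from where it was at the start of the episode above 0.02 m or angle between any of padlock, headlamp's own z axis and vertical above 0.5 rad).
It also fails if it takes over 136 s, if anything falls off the work surface, if the arm or the gripper's body presses on something with over 40 N, if the wrist force passes 120 N, or if a joint passes its speed limit or range.

## Working session

There is one attempt and no reset: what is moved stays moved. The work goes in short steps, Python scripts to look and compute and a tool call to move; the robot and the scene stay as the last step left them, time stands still between calls to the robot, and variables do not carry over. Pictures are saved under pics/ and viewed, at most 14 in all, crops included, and the job is handed in when it is done.

Besides the shell and the picture viewer there is one more tool, called after "Call:" in YAML: its name, and indented under it one key for each argument. servo_tool: Moves the arm, as the interface text tells. Its arguments: {"type":"object","properties":{"motion":{"type":"array"},"grip_force":{"type":"number"}},"required":["motion"]}

```bash
ls; mkdir -p pics; python3 - <<'E'
from station import bot
import cv2,numpy as np,pickle
o=bot.get_obs();print(o,bot.tcp_to_grasp)
d={}
for n in("scene","top","wrist"):
    c=bot.read_camera(n);d[n]=c;cv2.imwrite(f"pics/{n}0.png",c["img"][:,:,::-1]);print(n,np.round(c["K"],1).tolist(),np.round(c["pose"],3).tolist())
pickle.dump(d,open("cam0.pkl","wb"))
E
```

```text
pics
{'t': 0.0, 'q': array([ 1.14189579,  0.47778445,  0.02236271,  1.55649178, -0.01149311,
        1.10931294, -0.08307137]), 'joint_vel': array([ 0.00023202,  0.00038709, -0.00011012, -0.00036583, -0.00065527,
       -0.00091542,  0.00041504]), 'joint_torque': array([ 1.34506545e-04, -5.96452618e+01,  1.60788953e+00, -2.81190097e+01,
        1.23952710e-02,  9.39824298e-03,  1.81627172e-05]), 'eef_pos': array([ 0.21261878, -0.63998878,  0.23031964]), 'tool_rot': array([-9.06363865e-04,  9.87160409e-01,  1.59729315e-01, -2.25549509e-04]), 'contact_force': array([-0.45606138,  0.82444851, -0.4351048 ]), 'torque': array([0.03189458, 0.01589929, 0.00303316]), 'grasp_force': 0.0, 'gripper_width': 1.0040246864750362} 0.0187
scene [[396.2, 0.0, 258.2], [0.0, 396.2, 185.4], [0.0, 0.0, 1.0]] [[-0.843, -0.382, 0.378, 0.142], [-0.537, 0.578, -0.614, 0.58], [0.016, -0.721, -0.693, 0.793], [0.0, 0.0, 0.0, 1.0]]
top [[372.6, 0.0, 253.5], [0.0, 372.6, 181.8], [0.0, 0.0, 1.0]] [[0.015, -0.988, 0.156, 0.399], [-0.999, -0.01, 0.037, -0.068], [-0.035, -0.157, -0.987, 0.914], [0.0, 0.0, 0.0, 1.0]]
wrist [[297.3, 0.0, 259.1], [0.0, 297.3, 199.3], [0.0, 0.0, 1.0]] [[0.316, -0.912, -0.263, 0.28], [-0.949, -0.304, -0.085, -0.619], [-0.002, 0.276, -0.961, 0.373], [0.0, 0.0, 0.0, 1.0]]
```

```bash
python3 -c "
import cv2
cv2.imwrite('pics/scene0b.png',cv2.resize(cv2.imread('pics/scene0.png'),(800,600),interpolation=3))
cv2.imwrite('pics/top0b.png',cv2.resize(cv2.imread('pics/top0.png'),(800,600),interpolation=3))"
```

```text
(no output)
```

View pics/scene0b.png

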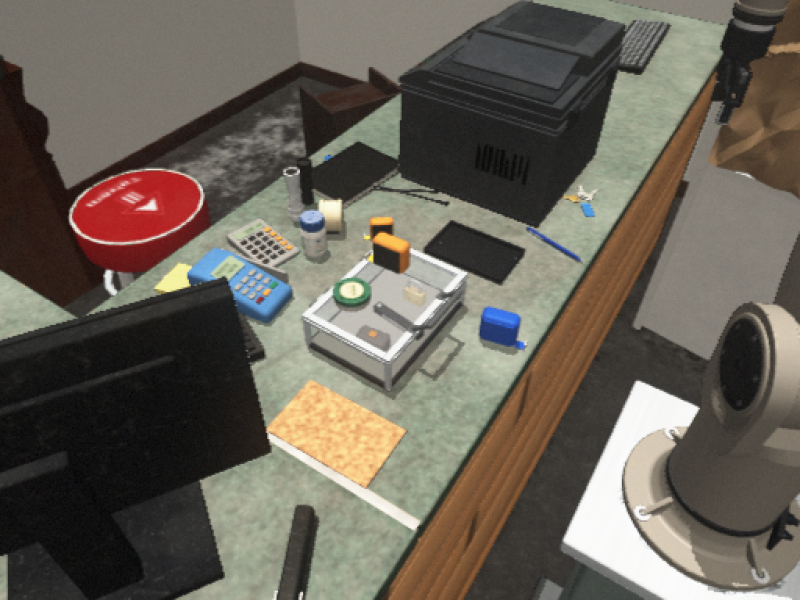

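View pics/top0b.png

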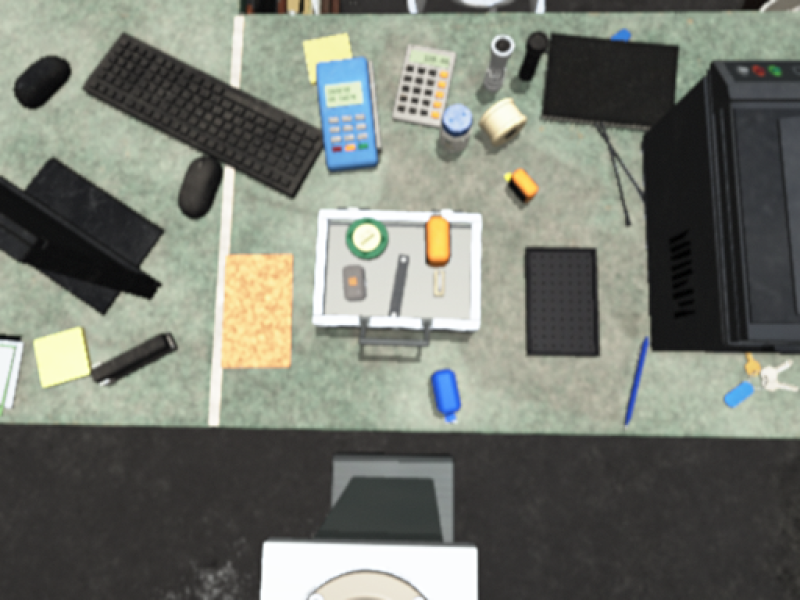

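Candidates in the top view (800x600 px): orange tape on the case lid (437,240), smaller orange tape on the counter (522,184), and blue tape-like object (446,393). The only tin is green at (367,238), and the only multi-tool is at (400,285). I choose the orange tape on the lid, since it's larger and not blue, and check it in a close crop.

```bash
cat > h.py <<'E'
import numpy as np,cv2,pickle
from station import bot
def rays(c,uv):
    uv=np.atleast_2d(np.asarray(uv,float));K=c["K"];x=(uv-[K[0,2],K[1,2]])/K[0,0]
    d=np.c_[x,np.ones(len(x))];P=c["pose"];return P[:3,3],d@P[:3,:3].T
def plane(c,uv,z):
    o,d=rays(c,uv);return (o+d*((z-o[2])/d[:,2])[:,None])[:,:2]
def tri(c1,u1,c2,u2):
    o1,a=rays(c1,u1);o2,b=rays(c2,u2);a,b=a[0],b[0]
    s=np.linalg.lstsq(np.c_[a,-b],o2-o1,rcond=None)[0]
    p,q=o1+s[0]*a,o2+s[1]*b;return (p+q)/2,np.linalg.norm(p-q)
def proj(c,p):
    P=c["pose"];q=(np.atleast_2d(p)-P[:3,3])@P[:3,:3];K=c["K"]
    return q[:,:2]/q[:,2:]*K[0,0]+[K[0,2],K[1,2]]
def mask(img,lo,hi):return cv2.inRange(cv2.cvtColor(img,cv2.COLOR_RGB2HSV),lo,hi)
def blobs(m,amin=40):
    cs=cv2.findContours(m,cv2.RETR_EXTERNAL,cv2.CHAIN_APPROX_NONE)[0]
    return [c[:,0,:].astype(float) for c in cs if cv2.contourArea(c)>=amin]
def snap(names=("scene","top")):
    return {n:bot.read_camera(n) for n in names}
def rect(p):
    (c,s,a)=cv2.minAreaRect((p*1000).astype(np.float32));return np.round(c,1),np.round(s,1),round(a,1)
E
python3 - <<'E'
from h import *
d=pickle.load(open("cam0.pkl","rb"))
for n in("top","scene"):
    c=d[n]
    for nm,lo,hi,zs in(("green",(45,120,40),(85,255,220),(.097,)),("orange",(5,180,120),(20,255,255),(.138,)),("cork",(8,60,150),(25,175,255),(.004,)),("black",(0,0,0),(180,255,45),(.013,))):
        for b in blobs(mask(c["img"],lo,hi),40 if nm!="black" else 1500):
            print(n,nm,np.round(b.mean(0),1),*[rect(plane(c,b,z)) for z in zs])
t=cv2.resize(d["top"]["img"][125:235,195:315],None,fx=6.4,fy=5.45*6.4/5.45*.85,interpolation=cv2.INTER_CUBIC)
t=cv2.resize(d["top"]["img"][130:235,195:315],(685,600),interpolation=cv2.INTER_CUBIC)
cv2.imwrite("pics/crop_top.png",t[:,:,::-1])
t=cv2.resize(d["scene"]["img"][140:250,190:305],(627,600),interpolation=cv2.INTER_CUBIC)
cv2.imwrite("pics/crop_scene.png",t[:,:,::-1])
E
```

```text
top cork [480.7 233.5] (array([ 425.1, -576.8]), array([23.6, 31.7]), 77.7)
top cork [164.7 199. ] (array([500.5, 186. ]), array([183. , 110.9]), 1.3)
top cork [282.7 152.5] (array([619.3, -99.3]), array([71.7, 35.1]), 0.1)
top cork [336.2 116. ] (array([ 714.2, -240.7]), array([52.2, 22.7]), 40.4)
top cork [317.6  82. ] (array([ 802.4, -194.7]), array([58.2, 35.5]), 75.0)
top black [ 54.1 151.9] (array([617.2, 486.5]), array([327.9, 164.6]), 58.0)
top black [466.2 126.6] (array([ 685.5, -570.2]), array([450.9,  66.2]), 0.5)
top black [427.8 127. ] (array([ 701.6, -428.9]), array([570.3, 262.3]), 11.0)
scene cork [215.8 276.6] (array([496.5, 188.3]), array([181.8, 111.8]), 1.3)
scene cork [252.  154.2] (array([ 665.7, -228.6]), array([74.1, 35.6]), 4.0)
scene cork [243.  140.6] (array([ 725.7, -270.6]), array([51.4, 28.9]), 40.8)
scene cork [502.2  30.5] (array([  156.4, -1728.1]), array([122.5,  48.9]), 44.8)
scene black [ 83.5 279.1] (array([733. , 336.2]), array([387.5, 534.6]), 57.5)
scene black [ 72.3 110.5] (array([1574.3, -213.6]), array([ 995.5, 1023.4]), 5.4)
scene black [296.5  83.4] (array([ 789.4, -795.5]), array([ 687.2, 1131.6]), 4.7)
```

View pics/crop_top.png

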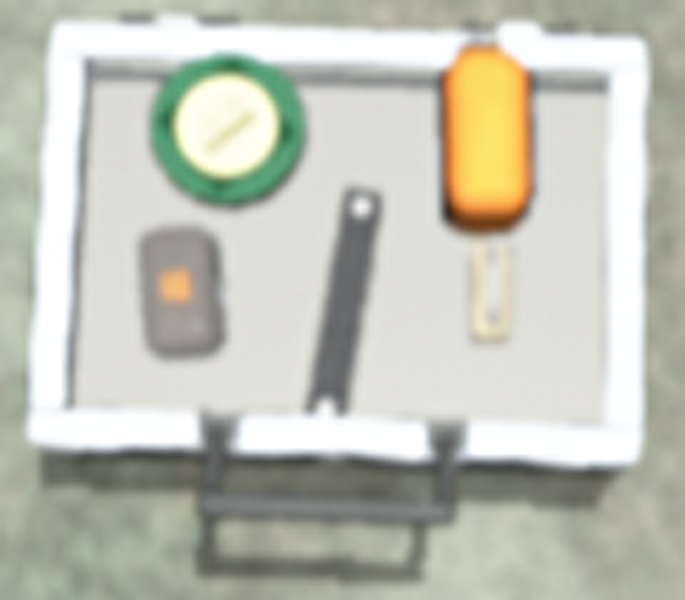

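View pics/crop_scene.png

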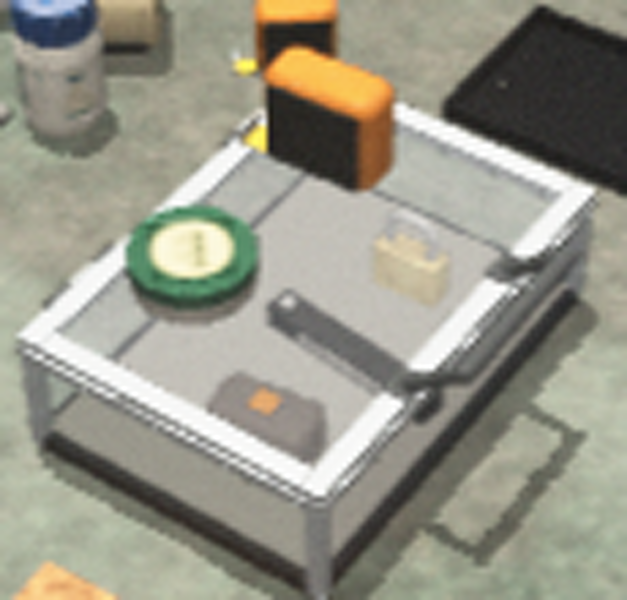

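Crops: the orange tape on the lid (crop_top 487,135) is the larger orange one, and the tin is the green ring (229,129). The multi-tool is the dark bar (345,300), the padlock is at (490,290) and the headlamp at (180,292).

```bash
python3 - <<'E'
from h import *
d=pickle.load(open("cam0.pkl","rb"));T=d["top"];S=d["scene"]
s=685/120;ss=627/115
ct=lambda p:np.atleast_2d(p)/s+[195,130]-.4
cs=lambda p:np.atleast_2d(p)/ss+[190,140]-.4
k=plane(T,ct([(52,25),(645,40),(640,463),(30,443)]),.076);print("rim T",np.round(k*1000),k.mean(0))
k=plane(S,cs([(250,115),(595,192),(320,497),(20,340)]),.076);print("rim S far-left,farright..",np.round(k*1000),k.mean(0))
print("bar T",np.round(plane(T,ct([(205,507),(452,511)]),.105)*1000), "S",np.round(plane(S,cs([(425,395),(540,258)]),.105)*1000))
for n,c in(("T",T),("S",S)):
    for b in blobs(mask(c["img"],(40,70,40),(90,255,255)),150):
        e=cv2.fitEllipse(b.astype(np.float32))
        if e[1][0]>8 and 200<e[0][0]<260: print("tin",n,e,rect(plane(c,b,.097)))
    for b in blobs(mask(c["img"],(8,60,150),(25,255,255)),100):
        if 230<b.mean(0)[0]<300: print("tape",n,b.mean(0),b.min(0),b.max(0),rect(plane(c,b,.138)))
print("multitool T @.029",np.round(plane(T,ct([(345,188),(380,192),(345,412),(309,410)]),.029)*1000))
print("multi S",np.round(plane(S,cs([(270,318),(300,292),(430,385),(400,395)]),.029)*1000))
print("padlock T top .065",np.round(plane(T,ct([(491,247),(491,335)]),.065)*1000),"headlamp .048",np.round(plane(T,ct([(181,230),(181,355),(142,290),(222,290)]),.048)*1000))
print("tray T .013",np.round(plane(T,np.array([(526,247),(597,248),(599,354),(527,354)])/1.5625,.013)*1000))
print("tray S .013",np.round(plane(S,np.array([(456,222),(524,250),(497,281),(424,246)])/1.5625,.013)*1000))
E
```

```text
rim T [[ 644.   81.]
 [ 639. -160.]
 [ 467. -157.]
 [ 472.   84.]] [ 0.55537767 -0.03812986]
rim S far-left,farright.. [[ 640. -105.]
 [ 464. -151.]
 [ 470.   85.]
 [ 636.   84.]] [ 0.55271123 -0.02176915]
bar T [[446.  11.]
 [446. -83.]] S [[451.  34.]
 [451. -68.]]
tin T ((234.48214721679688, 152.07810974121094), (24.87424659729004, 25.450654983520508), 93.94132232666016) (array([594.9,   6.3]), array([57.9, 56.6]), 1.0)
tape T [280.05405405 152.90540541] [273. 138.] [287. 167.] (array([585.8, -94.8]), array([63.4, 29.9]), 0.4)
tin S ((224.69351196289062, 186.0334930419922), (16.22292709350586, 22.70542335510254), 86.7109603881836) (array([592.1,  10.8]), array([58.5, 58.3]), 33.5)
tape S [250.         154.73076923] [238. 149.] [262. 162.] (array([577.7, -88. ]), array([63.9, 36. ]), 3.8)
multitool T @.029 [[586. -38.]
 [585. -53.]
 [491. -40.]
 [491. -24.]]
multi S [[576. -28.]
 [573. -52.]
 [486. -34.]
 [495. -20.]]
padlock T top .065 [[555. -99.]
 [519. -99.]] headlamp .048 [[564.  29.]
 [512.  28.]
 [539.  45.]
 [539.  11.]]
tray T .013 [[ 603. -238.]
 [ 602. -348.]
 [ 437. -345.]
 [ 435. -236.]]
tray S .013 [[ 585. -341.]
 [ 431. -337.]
 [ 435. -227.]
 [ 601. -239.]]
```

```bash
cat >> h.py <<'E'
from scipy.spatial.transform import Rotation as Ro
def Rq(q):return Ro.from_quat([q[1],q[2],q[3],q[0]])
def to(*ts):
    """targets (x,y,z,yaw of tool x, tool down[, tilt about world y])"""
    o=bot.get_obs();R=Rq(o["tool_rot"]);p=o["eef_pos"]
    print("t %.1f tcp"%o["t"],np.round(p,4),"yaw %.3f"%np.arctan2(*R.as_matrix()[1::-1,0]),"F",np.round(o["contact_force"],1),"w %.2f g %.1f"%(o["gripper_width"],o["grasp_force"]))
    for t in ts:
        Rt=Ro.from_euler("z",t[3])*Ro.from_euler("x",np.pi)
        if len(t)>4:Rt=Ro.from_euler("y",t[4])*Rt
        d=R.inv().apply(np.array(t[:3])-p);r=np.degrees((R.inv()*Rt).as_rotvec())/5
        print(t,"->",np.round(d,4).tolist(),np.round(r,2).tolist(),"rows>=%.1f"%max(np.linalg.norm(d)/.0417,np.linalg.norm(r)*5/7.16))
E
python3 -c "
from h import *
to((.34,-.36,.33,.15),(.55,-.05,.33,-.02))"
```

```text
t 0.1 tcp [ 0.2127 -0.6401  0.2305] yaw 0.321 F [ 0.3  0.3 -0.3] w 1.00 g 0.0
(0.34, -0.36, 0.33, 0.15) -> [0.2091, -0.2258, -0.0992] [-0.02, 0.0, 1.96] rows>=7.8
(0.55, -0.05, 0.33, -0.02) -> [0.5062, -0.4538, -0.0989] [-0.02, 0.0, 3.91] rows>=16.5
```

Call:
servo_tool:
  motion:
    - [[0.02,-0.02,-0.02,0,0,0.2,1],[0.209,-0.226,-0.1,-0.02,0,2,1],[0.209,-0.226,-0.1,-0.02,0,2,1],[0.209,-0.226,-0.1,-0.02,0,2,1],[0.209,-0.226,-0.1,-0.02,0,2,1],[0.209,-0.226,-0.1,-0.02,0,2,1],[0.209,-0.226,-0.1,-0.02,0,2,1],[0.209,-0.226,-0.1,-0.02,0,2,1],[0.506,-0.454,-0.1,-0.02,0,3.9,1],[0.506,-0.454,-0.1,-0.02,0,3.9,1],[0.506,-0.454,-0.1,-0.02,0,3.9,1],[0.506,-0.454,-0.1,-0.02,0,3.9,1],[0.506,-0.454,-0.1,-0.02,0,3.9,1],[0.506,-0.454,-0.1,-0.02,0,3.9,1],[0.506,-0.454,-0.1,-0.02,0,3.9,1],[0.506,-0.454,-0.1,-0.02,0,3.9,1],[0.506,-0.454,-0.1,-0.02,0,3.9,1],[0.506,-0.454,-0.1,-0.02,0,3.9,1],[0.506,-0.454,-0.1,-0.02,0,3.9,1],[0.506,-0.454,-0.1,-0.02,0,3.9,1]]

```text
t: 1.82
eef_pos: [0.5495, -0.0505, 0.3308]
tool_rot: [0.001, 1.0, -0.009, -0.0]
contact_force: [0.3, -0.4, 0.4]
gripper_width: 0.997
grasp_force: 0.0
```

```bash
cat >> h.py <<'E'
def wrays(c,uv):
    uv=np.atleast_2d(np.asarray(uv,float));K=c["K"];x=uv-[K[0,2],K[1,2]];r=np.linalg.norm(x,axis=1)+1e-9;th=r/K[0,0]
    d=np.c_[x/r[:,None]*np.sin(th)[:,None],np.cos(th)];P=c["pose"];return P[:3,3],d@P[:3,:3].T
def wplane(c,uv,z):
    o,d=wrays(c,uv);return (o+d*((z-o[2])/d[:,2])[:,None])[:,:2]
E
python3 - <<'E'
from h import *
c=bot.read_camera("wrist");pickle.dump(c,open("w1.pkl","wb"));print(np.round(c["pose"],3).tolist())
cv2.imwrite("pics/w1.png",cv2.resize(c["img"],(800,600),interpolation=3)[:,:,::-1])
for b in blobs(mask(c["img"],(40,70,40),(90,255,255)),300): print("green",b.mean(0),rect(wplane(c,b,.097)))
for b in blobs(mask(c["img"],(8,100,130),(25,255,255)),200): print("or",b.mean(0),rect(wplane(c,b,.138)))
E
```

```text
[[-0.019, -0.961, -0.277, 0.62], [-1.0, 0.019, 0.003, -0.052], [0.002, 0.277, -0.961, 0.473], [0.0, 0.0, 0.0, 1.0]]
green [213.93283582 136.20895522] (array([596.2,   5.7]), array([60.7, 59.2]), 88.1)
or [107.66206897 177.75517241] (array([554.8, 138. ]), array([73.4, 34.8]), 1.0)
or [296.40559441 143.41258741] (array([587.7, -95.1]), array([62.2, 30.4]), 1.2)
or [374.75324675  65.87012987] (array([ 682.5, -190.5]), array([40.7, 22. ]), 51.3)
```

View pics/w1.png

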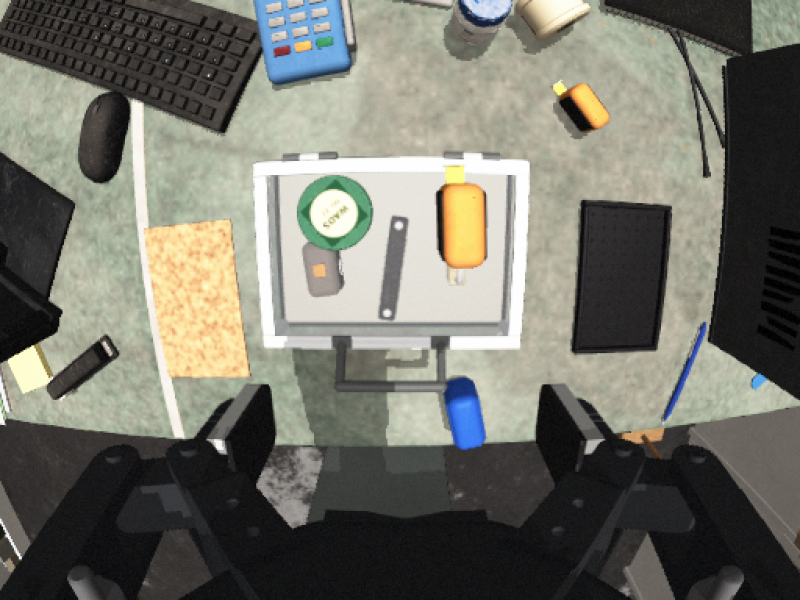

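Wrist view: tin at (335,213), large orange tape at (463,225), multi-tool (393,268), mat (195,300), and tray (622,277). Case, tin and tape positions agree with the top view. I'll go for the tape first.

```bash
python3 -c "
from h import *
c=pickle.load(open('w1.pkl','rb'))
f=lambda l,z:print(np.round(wplane(c,np.array(l)/1.5625-.2,z)*1000).tolist())
f([(255,161),(528,160),(519,348),(265,349)],.076)
f([(145,228),(231,220),(250,376),(174,378)],.004)
f([(582,200),(671,204),(655,353),(572,351)],.013)
f([(400,217),(387,319)],.029)
f([(336,386),(446,386)],.105)
f([(463,183),(463,268),(440,225),(487,225)],.138)
to((.587,-.095,.2,.015),(.587,-.095,.093,.015))"
```

```text
[[645.0, 77.0], [639.0, -159.0], [468.0, -156.0], [472.0, 82.0]]
[[588.0, 240.0], [589.0, 131.0], [412.0, 129.0], [407.0, 231.0]]
[[604.0, -235.0], [605.0, -346.0], [431.0, -345.0], [438.0, -235.0]]
[[586.0, -48.0], [485.0, -32.0]]
[[447.0, 11.0], [446.0, -85.0]]
[[619.0, -94.0], [556.0, -94.0], [588.0, -77.0], [588.0, -112.0]]
t 1.9 tcp [ 0.5493 -0.0517  0.3309] yaw -0.021 F [-0.7 -0.7 -0.4] w 1.00 g 0.0
(0.587, -0.095, 0.2, 0.015) -> [0.0387, 0.0422, 0.131] [0.03, 0.01, -0.41] rows>=3.4
(0.587, -0.095, 0.093, 0.015) -> [0.0388, 0.0419, 0.238] [0.03, 0.01, -0.41] rows>=5.9
```

Call:
servo_tool:
  motion:
    - [[0.039,0.042,0.131,0.03,0,-0.4,1],[0.039,0.042,0.131,0.03,0,-0.4,1],[0.039,0.042,0.131,0.03,0,-0.4,1],[0.039,0.042,0.131,0.03,0,-0.4,1],[0.039,0.042,0.131,0.03,0,-0.4,1],[0.039,0.042,0.155,0.03,0,-0.4,1],[0.039,0.042,0.18,0.03,0,-0.4,1],[0.039,0.042,0.205,0.03,0,-0.4,1],[0.039,0.042,0.225,0.03,0,-0.4,1],[0.039,0.042,0.238,0.03,0,-0.4,1],[0.039,0.042,0.238,0.03,0,-0.4,1]]

```text
t: 2.78
eef_pos: [0.5866, -0.0941, 0.0922]
tool_rot: [-0.0, 1.0, 0.007, -0.001]
contact_force: [0.3, 0.1, -0.8]
gripper_width: 0.999
grasp_force: 0.0
```

Call:
servo_tool:
  motion:
    - [[0,0,0,0,0,0,0.6],[0,0,0,0,0,0,0.5],[0,0,0,0,0,0,0.4],[0,0,0,0,0,0,0.3],[0,0,0,0,0,0,0.3],[0,0,0,0,0,0,0.3],[0,0,0,0,0,0,0.3],[0,0,0,0,0,0,0.3]]
  grip_force: 40

```text
t: 3.45
eef_pos: [0.5889, -0.0937, 0.0947]
tool_rot: [-0.0, 1.0, 0.008, 0.001]
contact_force: [-0.3, -0.4, 7.0]
gripper_width: 0.366
grasp_force: 45.9
```

```bash
python3 -c "
from h import *
to((.587,-.095,.2,0))"
```

```text
t 3.5 tcp [ 0.5889 -0.0937  0.0947] yaw 0.015 F [-0.3 -0.4  7. ] w 0.37 g 45.9
(0.587, -0.095, 0.2, 0) -> [-0.0017, 0.0013, -0.1053] [-0.0, -0.02, 0.17] rows>=2.5
```

```bash
python3 -c "
from h import *
to((.589,-.0937,.2,0.0),(.547,.187,.2,0),(.547,.187,.06,0),(.547,.187,.026,0))"
```

```text
t 3.5 tcp [ 0.5889 -0.0937  0.0947] yaw 0.015 F [-0.3 -0.4  7. ] w 0.37 g 45.9
(0.589, -0.0937, 0.2, 0.0) -> [0.0003, -0.0, -0.1053] [-0.0, -0.02, 0.17] rows>=2.5
(0.547, 0.187, 0.2, 0) -> [-0.0375, -0.2813, -0.1053] [-0.0, -0.02, 0.17] rows>=7.3
(0.547, 0.187, 0.06, 0) -> [-0.0378, -0.2813, 0.0347] [-0.0, -0.02, 0.17] rows>=6.9
(0.547, 0.187, 0.026, 0) -> [-0.0379, -0.2813, 0.0687] [-0.0, -0.02, 0.17] rows>=7.0
```

Call:
servo_tool:
  motion:
    - [[0,0,-0.02,0,0,0,0.2],[0,0,-0.05,0,0,0,0.2],[0,0,-0.08,0,0,0,0.2],[0,0,-0.105,0,0,0,0.2],[-0.005,-0.03,-0.105,0,0,0.17,0.2],[-0.01,-0.065,-0.105,0,0,0.17,0.2],[-0.02,-0.1,-0.105,0,0,0.17,0.2],[-0.025,-0.135,-0.105,0,0,0.17,0.2],[-0.03,-0.17,-0.105,0,0,0.17,0.2],[-0.034,-0.205,-0.105,0,0,0.17,0.2],[-0.038,-0.24,-0.105,0,0,0.17,0.2],[-0.038,-0.265,-0.105,0,0,0.17,0.2],[-0.038,-0.281,-0.105,0,0,0.17,0.2],[-0.038,-0.281,-0.075,0,0,0.17,0.2],[-0.038,-0.281,-0.04,0,0,0.17,0.2],[-0.038,-0.281,-0.005,0,0,0.17,0.2],[-0.038,-0.281,0.025,0,0,0.17,0.2],[-0.038,-0.281,0.045,0,0,0.17,0.2],[-0.038,-0.281,0.055,0,0,0.17,0.2],[-0.038,-0.281,0.055,0,0,0.17,0.2]]

```text
t: 5.12
eef_pos: [0.544, 0.1864, 0.0363]
tool_rot: [0.0, 1.0, 0.0, -0.002]
contact_force: [0.4, 0.2, -2.3]
gripper_width: 0.361
grasp_force: 45.0
```

```bash
python3 - <<'E'
from h import *
to((.547,.187,.026,0))
d=snap()
a=d["scene"]["img"][190:330,130:300];b=d["top"]["img"][120:240,130:310]
cv2.imwrite("pics/p2.png",np.hstack([cv2.resize(a,(400,330),interpolation=2),cv2.resize(b,(400,330),interpolation=2)])[:,:,::-1])
E
```

```text
t 5.1 tcp [0.544  0.1864 0.0363] yaw 0.001 F [ 0.4  0.2 -2.3] w 0.36 g 45.0
(0.547, 0.187, 0.026, 0) -> [0.003, -0.0006, 0.0103] [0.01, 0.05, 0.01] rows>=0.3
```

View pics/p2.png

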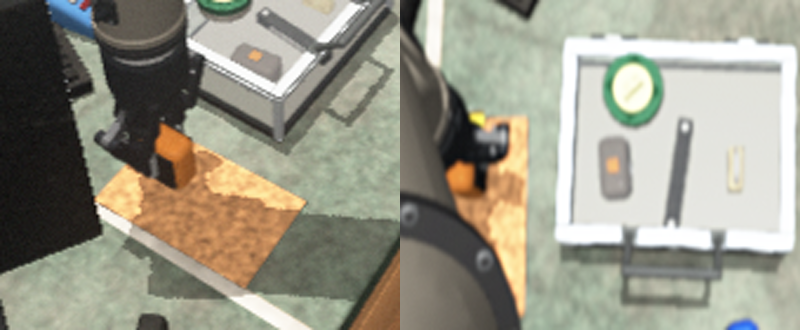

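The tape (crop 170,155) is upright over the mat's far end. Lowering until it touches.

Call:
servo_tool:
  motion:
    - [[0,0,0.003,0,0,0,0.2],[0,0,0.006,0,0,0,0.2],[0,0,0.009,0,0,0,0.2],[0,0,0.011,0,0,0,0.2],[0,0,0.012,0,0,0,0.2],[0,0,0.013,0,0,0,0.2],[0,0,0.014,0,0,0,0.2]]

```text
t: 5.8
eef_pos: [0.5459, 0.1871, 0.0246]
tool_rot: [-0.0, 1.0, 0.0, 0.0]
contact_force: [-0.7, 1.0, -2.2]
gripper_width: 0.366
grasp_force: 45.0
```

Call:
servo_tool:
  motion:
    - [[0,0,0.001,0,0,0,0.2],[0,0,0.002,0,0,0,0.2],[0,0,0.003,0,0,0,0.2],[0,0,0.003,0,0,0,0.2]]

```text
t: 6.13
eef_pos: [0.5459, 0.1872, 0.0227]
tool_rot: [-0.0, 1.0, 0.0, 0.0]
contact_force: [-3.5, -1.6, 9.9]
gripper_width: 0.366
grasp_force: 46.4
```

Call:
servo_tool:
  motion:
    - [[0,0,-0.001,0,0,0,0.45],[0,0,-0.001,0,0,0,0.55],[0,0,-0.001,0,0,0,0.7],[0,0,-0.001,0,0,0,0.85],[0,0,-0.03,0,0,0,1],[0,0,-0.06,0,0,0,1],[0,0,-0.1,0,0,0,1],[0,0,-0.14,0,0,0,1],[0,0,-0.17,0,0,0,1],[0,0,-0.17,0,0,0,1]]

```text
t: 6.97
eef_pos: [0.5494, 0.1889, 0.1986]
tool_rot: [-0.002, 1.0, 0.0, 0.005]
contact_force: [1.1, -0.1, 0.6]
gripper_width: 0.999
grasp_force: 0.0
```

```bash
python3 -c "
from h import *
to((.596,.006,.17,0),(.596,.006,.082,0))"
```

```text
t 7.0 tcp [0.5494 0.1889 0.1986] yaw 0.000 F [ 1.1 -0.1  0.6] w 1.00 g 0.0
(0.596, 0.006, 0.17, 0) -> [0.0462, 0.183, 0.0282] [-0.06, -0.13, 0.0] rows>=4.6
(0.596, 0.006, 0.082, 0) -> [0.0453, 0.1835, 0.1161] [-0.06, -0.13, 0.0] rows>=5.3
```

Call:
servo_tool:
  motion:
    - [[0.01,0.03,0,0,0,0,1],[0.02,0.07,0.01,0,0,0,1],[0.03,0.11,0.023,0,0,0,1],[0.045,0.15,0.023,0,0,0,1],[0.049,0.175,0.023,0,0,0,1],[0.049,0.181,0.023,0,0,0,1],[0.049,0.181,0.045,0,0,0,1],[0.049,0.181,0.07,0,0,0,1],[0.049,0.181,0.09,0,0,0,1],[0.049,0.181,0.1,0,0,0,1],[0.049,0.181,0.107,0,0,0,1],[0.049,0.181,0.107,0,0,0,1],[0.049,0.181,0.107,0,0,0,1]]

```text
t: 8.05
eef_pos: [0.5953, 0.0064, 0.085]
tool_rot: [-0.001, 1.0, 0.0, 0.0]
contact_force: [0.5, 0.4, 0.5]
gripper_width: 0.999
grasp_force: 0.0
```

```bash
python3 - <<'E'
from h import *
to((.596,.006,.082,0))
d=snap(("scene","wrist"));a=d["scene"]["img"][130:250,180:320];c=d["wrist"]
cv2.imwrite("pics/p3.png",np.hstack([cv2.resize(a,(400,340),interpolation=2),cv2.resize(c["img"],(400,340),interpolation=2)])[:,:,::-1])
E
```

```text
t 8.1 tcp [0.5953 0.0064 0.085 ] yaw 0.001 F [0.5 0.4 0.5] w 1.00 g 0.0
(0.596, 0.006, 0.082, 0) -> [0.0007, 0.0004, 0.003] [-0.01, -0.01, 0.01] rows>=0.1
```

View pics/p3.png

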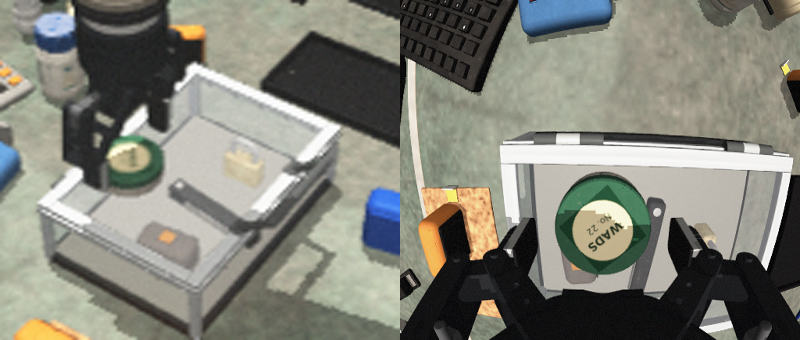

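```bash
python3 - <<'E'
from h import *
c=bot.read_camera("wrist")
for b in blobs(mask(c["img"],(40,70,40),(90,255,255)),300):
    p=wplane(c,b,.097); print("green",b.mean(0),b.min(0),b.max(0),rect(p),cv2.minEnclosingCircle((p*1000).astype(np.float32)),p.max(0))
print(c["pose"][:3,3])
E
```

```text
green [259.28059701 253.06865672] [199. 198.] [320. 309.] (array([597.4,   5.5]), array([61.5, 61.6]), 45.0) ((597.9878540039062, 5.674180507659912), 31.495820999145508) [0.62920996 0.03601143]
[0.6660199  0.00557421 0.22848242]
```

Tin centre (0.598, 0.0056), between the fingers. Lowering 4 mm and closing.

Call:
servo_tool:
  motion:
    - [[0.001,0,0.002,0,0,0,1],[0.002,0,0.004,0,0,0,1],[0.002,0,0.004,0,0,0,0.85],[0.002,0,0.004,0,0,0,0.75],[0.002,0,0.004,0,0,0,0.7],[0.002,0,0.004,0,0,0,0.65],[0.002,0,0.004,0,0,0,0.6],[0.002,0,0.004,0,0,0,0.6],[0.002,0,0.004,0,0,0,0.6]]
  grip_force: 25

```text
t: 8.95
eef_pos: [0.597, 0.006, 0.0808]
tool_rot: [-0.0, 1.0, 0.0, 0.0]
contact_force: [-3.0, -1.0, 5.6]
gripper_width: 0.718
grasp_force: 27.0
```

```bash
python3 -c "
from h import *
to((.598,.0056,.16,0),(.455,.187,.16,0),(.455,.187,.016,0))"
```

```text
t 8.9 tcp [0.597  0.006  0.0808] yaw 0.000 F [-3.  -1.   5.6] w 0.72 g 27.0
(0.598, 0.0056, 0.16, 0) -> [0.0011, 0.0004, -0.0792] [-0.01, -0.0, 0.0] rows>=1.9
(0.455, 0.187, 0.16, 0) -> [-0.1419, -0.1811, -0.0791] [-0.01, -0.0, 0.0] rows>=5.8
(0.455, 0.187, 0.016, 0) -> [-0.1419, -0.181, 0.0649] [-0.01, -0.0, 0.0] rows>=5.7
```

Call:
servo_tool:
  motion:
    - [[0,0,-0.02,0,0,0,0.6],[0,0,-0.05,0,0,0,0.6],[0,0,-0.08,0,0,0,0.6],[-0.02,-0.025,-0.1,0,0,0,0.6],[-0.04,-0.05,-0.1,0,0,0,0.6],[-0.06,-0.075,-0.1,0,0,0,0.6],[-0.08,-0.1,-0.1,0,0,0,0.6],[-0.1,-0.125,-0.1,0,0,0,0.6],[-0.12,-0.15,-0.1,0,0,0,0.6],[-0.14,-0.172,-0.1,0,0,0,0.6],[-0.144,-0.181,-0.1,0,0,0,0.6],[-0.144,-0.181,-0.08,0,0,0,0.6],[-0.144,-0.181,-0.05,0,0,0,0.6],[-0.144,-0.181,-0.015,0,0,0,0.6],[-0.144,-0.181,0.02,0,0,0,0.6],[-0.144,-0.181,0.045,0,0,0,0.6],[-0.144,-0.181,0.058,0,0,0,0.6],[-0.144,-0.181,0.063,0,0,0,0.6],[-0.144,-0.181,0.065,0,0,0,0.6],[-0.144,-0.181,0.065,0,0,0,0.6]]

```text
t: 10.62
eef_pos: [0.4533, 0.1872, 0.0157]
tool_rot: [-0.001, 1.0, 0.0, 0.0]
contact_force: [-0.1, -0.6, -0.1]
gripper_width: 0.715
grasp_force: 27.7
```

Call:
servo_tool:
  motion:
    - [[0,0,0.002,0,0,0,0.6],[0,0,0.004,0,0,0,0.6],[0,0,0.0055,0,0,0,0.6],[0,0,0.0065,0,0,0,0.6],[0,0,0.0075,0,0,0,0.6],[0,0,0.0075,0,0,0,0.6]]

```text
t: 11.12
eef_pos: [0.4532, 0.1871, 0.0088]
tool_rot: [-0.0, 1.0, 0.0, 0.001]
contact_force: [-0.7, -0.6, 6.1]
gripper_width: 0.716
grasp_force: 28.2
```

Call:
servo_tool:
  motion:
    - [[0,0,-0.0005,0,0,0,0.76],[0,0,-0.0005,0,0,0,0.82],[0,0,-0.0005,0,0,0,0.9],[0,0,-0.0005,0,0,0,1],[0,0,-0.0005,0,0,0,1],[0,0,-0.03,0,0,0,1],[0,0,-0.07,0,0,0,1],[0,0,-0.11,0,0,0,1],[0,0,-0.15,0,0,0,1],[0,0,-0.19,0,0,0,1],[0,0,-0.19,0,0,0,1],[0,0,-0.19,0,0,0,1]]

```text
t: 12.12
eef_pos: [0.4542, 0.1875, 0.2005]
tool_rot: [-0.001, 1.0, 0.0, 0.003]
contact_force: [0.0, -1.2, -0.7]
gripper_width: 0.999
grasp_force: 0.0
```

```bash
python3 - <<'E'
from h import *
print(np.round(bot.get_obs()["q"],2))
to((.446,-.0365,.2,-1.59),(.446,-.0365,.2,1.55),(.446,-.0365,.092,-1.59))
d=snap();a=d["scene"]["img"][190:330,130:300];b=d["top"]["img"][120:240,130:310]
cv2.imwrite("pics/p4.png",np.hstack([cv2.resize(a,(400,330),interpolation=2),cv2.resize(b,(400,330),interpolation=2)])[:,:,::-1])
E
```

```text
[-0.06  0.25 -0.52  1.99  0.16  0.93 -2.24]
t 12.1 tcp [0.4542 0.1875 0.2005] yaw 0.000 F [ 0.  -1.2 -0.7] w 1.00 g 0.0
(0.446, -0.0365, 0.2, -1.59) -> [-0.0083, 0.224, -0.0001] [-0.07, -0.03, 18.22] rows>=12.7
(0.446, -0.0365, 0.2, 1.55) -> [-0.0083, 0.224, -0.0001] [0.03, -0.07, -17.76] rows>=12.4
(0.446, -0.0365, 0.092, -1.59) -> [-0.0089, 0.2243, 0.1079] [-0.07, -0.03, 18.22] rows>=12.7
```

View pics/p4.png

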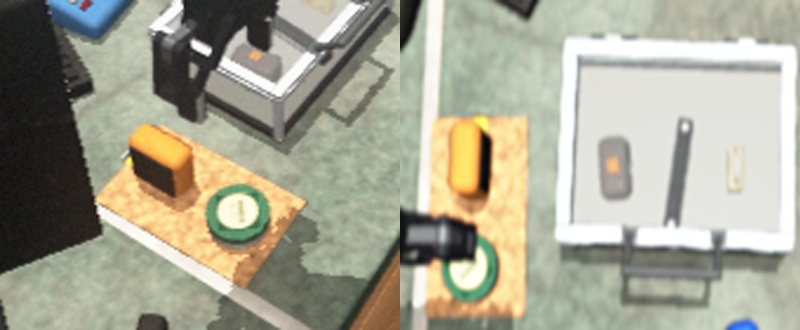

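Both stand on the mat: tape at crop (162,160), tin at (240,210). Next I move to the pull.

Call:
servo_tool:
  motion:
    - [[0,0.02,0,0,0,-1.4,1],[0,0.04,0,0,0,-2.8,1],[0,0.06,0,0,0,-4.2,1],[0,0.08,0,0,0,-5.6,0.8],[0,0.1,0,0,0,-7,0.6],[0,0.12,0,0,0,-8.4,0.5],[-0.002,0.14,0,0,0,-9.8,0.5],[-0.004,0.16,0,0,0,-11.2,0.5],[-0.006,0.18,0,0,0,-12.6,0.5],[-0.008,0.2,0,0,0,-14,0.5],[-0.009,0.215,0,0,0,-15.4,0.5],[-0.009,0.224,0,0,0,-16.8,0.5],[-0.009,0.224,0,0,0,-17.76,0.5],[-0.009,0.224,0,0,0,-17.76,0.5],[-0.009,0.224,0,0,0,-17.76,0.5]]

```text
t: 13.47
eef_pos: [0.4429, -0.0371, 0.1965]
tool_rot: [-0.002, 0.715, 0.699, -0.0]
contact_force: [0.2, 0.6, 0.1]
gripper_width: 0.501
grasp_force: 0.0
```

```bash
python3 - <<'E'
from h import *
print(np.round(bot.get_obs()["q"],2))
to((.446,-.0365,.12,1.55),(.446,-.0365,.091,1.55))
d=snap(("scene","wrist"));pickle.dump(d,open("d5.pkl","wb"))
cv2.imwrite("pics/p5.png",np.hstack([cv2.resize(d[n]["img"],(400,300),interpolation=2) for n in d])[:,:,::-1])
E
```

```text
[ 0.51  0.19 -0.62  2.08  0.14  0.91 -0.21]
t 13.5 tcp [ 0.4429 -0.0371  0.1965] yaw 1.548 F [0.2 0.6 0.1] w 0.50 g 0.0
(0.446, -0.0365, 0.12, 1.55) -> [0.0005, 0.0033, 0.0765] [-0.03, -0.02, -0.03] rows>=1.8
(0.446, -0.0365, 0.091, 1.55) -> [0.0004, 0.0033, 0.1055] [-0.03, -0.02, -0.03] rows>=2.5
```

View pics/p5.png

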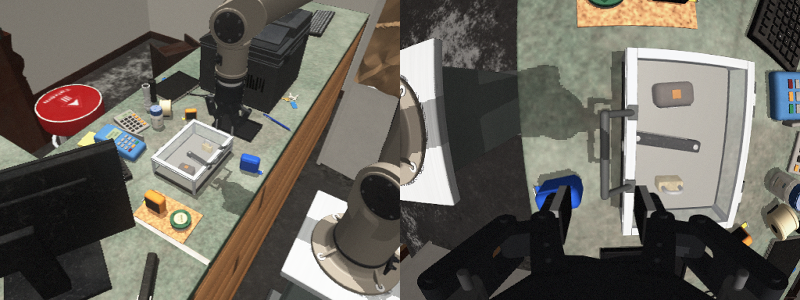

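The pull (wrist image 605,155) lies between the fingers. Descend and grip.

Call:
servo_tool:
  motion:
    - [[0,0.003,0.03,0,0,0,0.5],[0,0.003,0.06,0,0,0,0.5],[0,0.003,0.085,0,0,0,0.5],[0,0.003,0.1,0,0,0,0.5],[0,0.003,0.105,0,0,0,0.5],[0,0.003,0.105,0,0,0,0.4],[0,0.003,0.105,0,0,0,0.3],[0,0.003,0.105,0,0,0,0.2],[0,0.003,0.105,0,0,0,0.1],[0,0.003,0.105,0,0,0,0.05],[0,0.003,0.105,0,0,0,0.05],[0,0.003,0.105,0,0,0,0.05]]
  grip_force: 25

```text
t: 14.57
eef_pos: [0.4452, -0.0371, 0.0936]
tool_rot: [-0.001, 0.714, 0.7, -0.001]
contact_force: [-7.2, 2.1, 6.1]
gripper_width: 0.103
grasp_force: 24.7
```

```bash
python3 - <<'E'
from h import *
print(np.round(bot.get_obs()["q"],2))
o=bot.get_obs();p=o["eef_pos"];h=np.array([p[0]+.195,.070]);g=.103-p[2]
L=[]
for th in np.arange(.1,1.66,.1):
    L.append((p[0]+.195-.195*np.cos(th)+.033*np.sin(th)-0.0, p[1]-.02*(-.195*np.cos(th)+.033*np.sin(th)+.195), .07+.195*np.sin(th)+.033*np.cos(th)-g,1.55))
to(*L)
E
```

```text
[ 0.43  0.36 -0.56  2.17  0.31  0.68 -0.37]
t 14.6 tcp [ 0.4452 -0.0371  0.0936] yaw 1.550 F [-7.2  2.1  6.1] w 0.10 g 24.7
(np.float64(0.4494606176526937), np.float64(-0.037136883893289556), np.float64(0.11291684345336392), 1.55) -> [-0.0, 0.0042, -0.0193] [-0.03, 0.0, 0.0] rows>=0.5
(np.float64(0.4556350323697583), np.float64(-0.03726037218763085), np.float64(0.13169690632685546), 1.55) -> [-0.0, 0.0104, -0.0381] [-0.03, 0.0, 0.0] rows>=0.9
(np.float64(0.46365347857289435), np.float64(-0.03742074111169357), np.float64(0.1497667341931638), 1.55) -> [-0.0, 0.0183, -0.0562] [-0.03, 0.0, 0.0] rows>=1.4
(np.float64(0.4734358385981862), np.float64(-0.037616388312199406), np.float64(0.16694577930533963), 1.55) -> [0.0, 0.0281, -0.0734] [-0.03, 0.0, 0.0] rows>=1.9
(np.float64(0.48488437033787934), np.float64(-0.03784535894699327), np.float64(0.1830623943232595), 1.55) -> [0.0, 0.0395, -0.0895] [-0.03, 0.0, 0.0] rows>=2.3
(np.float64(0.49788468384721224), np.float64(-0.03810536521717993), np.float64(0.19795554735710885), 1.55) -> [0.0, 0.0524, -0.1045] [-0.03, 0.0, 0.0] rows>=2.8
(np.float6
[... 903 characters left out ...]
001, 0.1547, -0.1611] [-0.03, 0.0, 0.0] rows>=5.4
(np.float64(0.6198270756695362), np.float64(-0.040544213053626404), np.float64(0.2573354972540216), 1.55) -> [0.0001, 0.1743, -0.1642] [-0.03, 0.0, 0.0] rows>=5.7
(np.float64(0.6395681753566356), np.float64(-0.04093903504736839), np.float64(0.25838580281651524), 1.55) -> [0.0001, 0.194, -0.1652] [-0.03, 0.0, 0.0] rows>=6.1
(np.float64(0.6593155073652951), np.float64(-0.041333981687541585), np.float64(0.2574600397958824), 1.55) -> [0.0001, 0.2138, -0.1644] [-0.03, 0.0, 0.0] rows>=6.5
(np.float64(0.6788717628816844), np.float64(-0.04172510679786937), np.float64(0.25456745811020853), 1.55) -> [0.0001, 0.2333, -0.1615] [-0.03, 0.0, 0.0] rows>=6.8
```

Call:
servo_tool:
  motion:
    - [[0,0.002,-0.01,0,0,0,0.05],[0,0.0042,-0.0193,0,0,0,0.05],[0,0.007,-0.0285,0,0,0,0.05],[0,0.0104,-0.0381,0,0,0,0.05],[0,0.0142,-0.047,0,0,0,0.05],[0,0.0183,-0.0562,0,0,0,0.05],[0,0.023,-0.065,0,0,0,0.05],[0,0.0281,-0.0734,0,0,0,0.05],[0,0.0336,-0.0816,0,0,0,0.05],[0,0.0395,-0.0895,0,0,0,0.05],[0,0.0458,-0.097,0,0,0,0.05],[0,0.0524,-0.1045,0,0,0,0.05],[0,0.0595,-0.1114,0,0,0,0.05],[0,0.0668,-0.118,0,0,0,0.05],[0,0.0745,-0.1242,0,0,0,0.05],[0,0.0825,-0.1301,0,0,0,0.05]]

```text
t: 15.9
eef_pos: [0.5255, -0.0387, 0.2252]
tool_rot: [-0.003, 0.714, 0.7, -0.003]
contact_force: [-20.3, 1.2, 18.6]
gripper_width: 0.102
grasp_force: 25.5
```

Call:
servo_tool:
  motion:
    - [[0,0.006,-0.0075,0,0,0,0.05],[0,0.0152,-0.013,0,0,0,0.05],[0,0.024,-0.0175,0,0,0,0.05],[0,0.0334,-0.0218,0,0,0,0.05],[0,0.0427,-0.0255,0,0,0,0.05],[0,0.0523,-0.0289,0,0,0,0.05],[0,0.062,-0.0315,0,0,0,0.05],[0,0.0718,-0.034,0,0,0,0.05],[0,0.0816,-0.0357,0,0,0,0.05],[0,0.0916,-0.0371,0,0,0,0.05],[0,0.1015,-0.0378,0,0,0,0.05],[0,0.1115,-0.0382,0,0,0,0.05],[0,0.1215,-0.0378,0,0,0,0.05],[0,0.1315,-0.0374,0,0,0,0.05],[0,0.1415,-0.036,0,0,0,0.05],[0,0.151,-0.0345,0,0,0,0.05],[0,0.151,-0.0345,0,0,0,0.05]]

```text
t: 17.32
eef_pos: [0.6833, -0.042, 0.2584]
tool_rot: [0.001, 0.714, 0.7, 0.002]
contact_force: [3.0, 1.5, 3.0]
gripper_width: 0.102
grasp_force: 25.9
```

```bash
python3 - <<'E'
from h import *
o=bot.get_obs();print(np.round(o["q"],2),np.round(o["contact_force"],1))
p=o["eef_pos"]; v=np.array([p[0]-.640,p[2]+.0094-.07]);print(v,np.linalg.norm(v),"theta",np.arctan2(v[1],-v[0])-np.arctan2(.033,.195))
E
```

```text
[ 0.34  0.53 -0.55  1.47  0.28  1.22 -0.27] [3.  1.5 3. ]
[0.04333523 0.19780882] 0.20250005748872432 theta 1.6188230004246644
```

Call:
servo_tool:
  motion:
    - [[0,0,0,0,0,0,0.2],[0,0,0,0,0,0,0.35],[0,0,0,0,0,0,0.45],[0,0,-0.02,0,0,0,0.5],[0,0,-0.05,0,0,0,0.5],[0,0,-0.07,0,0,0,0.5],[0,-0.02,-0.07,0,0,0,0.5],[0,-0.04,-0.07,0,0,-1.4,0.5],[0,-0.06,-0.07,0,0,-2.8,0.5],[0,-0.08,-0.07,0,0,-4.2,0.5],[0,-0.1,-0.07,0,0,-5.6,0.5],[0,-0.12,-0.07,0,0,-7,0.5],[0,-0.145,-0.06,0,0,-8.4,0.5],[0,-0.148,-0.04,0,0,-9.8,0.5],[0,-0.148,-0.02,0,0,-11.2,0.5],[0,-0.148,0,0,0,-12.6,0.5],[0,-0.148,0,0,0,-14,0.5],[0,-0.148,0,0,0,-15.4,0.5],[0,-0.148,0,0,0,-16.4,0.5],[0,-0.148,0,0,0,-16.4,0.5]]

```text
t: 18.98
eef_pos: [0.532, -0.0392, 0.2572]
tool_rot: [-0.0, 0.078, 0.997, 0.0]
contact_force: [0.2, 0.4, 0.5]
gripper_width: 0.503
grasp_force: 0.0
```

```bash
python3 - <<'E'
from h import *
o=bot.get_obs();print(np.round(o["q"],2))
to((.5355,-.04,.1,2.985))
d=snap(("scene","wrist","top"));pickle.dump(d,open("d6.pkl","wb"))
cv2.imwrite("pics/p6.png",np.hstack([cv2.resize(d["scene"]["img"][100:260,150:350],(375,300),interpolation=2),cv2.resize(d["wrist"]["img"],(400,300),interpolation=2)])[:,:,::-1])
E
```

```text
[ 0.67  0.33 -0.87  1.82  0.28  1.12  1.12]
t 19.0 tcp [ 0.532  -0.0392  0.2572] yaw 2.984 F [0.2 0.4 0.5] w 0.50 g 0.0
(0.5355, -0.04, 0.1, 2.985) -> [-0.0036, -0.0004, 0.1572] [0.01, -0.0, -0.01] rows>=3.8
```

View pics/p6.png

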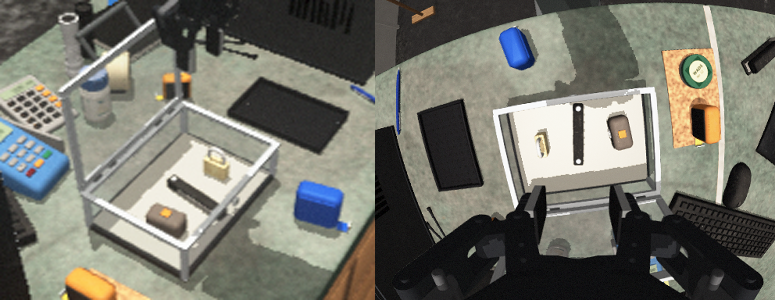

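The lid stands up; the multi-tool (wrist half 578,134) runs vertically in the picture, with the padlock at 540 and the headlamp at 617. I'll measure it.

```bash
python3 - <<'E'
from h import *
d=pickle.load(open("d6.pkl","rb"));c=d["wrist"]
m=mask(c["img"],(0,0,0),(180,255,75));m[:,:235]=0;m[:,285:]=0;m[:125]=0;m[225:]=0
for b in blobs(m,200): print(b.min(0),b.max(0),rect(wplane(c,b,.029)),rect(wplane(c,b,.026)))
T=d["top"]
m=mask(T["img"],(0,0,0),(180,255,110));m[:,:240]=0;m[:,:246]=0;m[:,270:]=0;m[:155]=0;m[225:]=0
for b in blobs(m,60): print("T",b.min(0),b.max(0),rect(plane(T,b,.029)))
E
```

```text
[253. 132.] [265. 210.] (array([533. , -39.6]), array([ 14.9, 101.4]), 81.0) (array([533.5, -39.7]), array([ 15. , 102.2]), 81.0)
```

Call:
servo_tool:
  motion:
    - [[-0.001,0,0.04,0,0,0,0.4],[-0.001,0,0.08,0,0,0,0.4],[-0.001,0,0.12,0,0,0,0.4],[-0.001,0,0.15,0,0,0,0.4],[-0.001,0,0.175,0,0,0,0.4],[-0.001,0,0.195,0,0,0,0.4],[-0.001,0,0.212,0,0,0,0.4],[-0.001,0,0.225,0,0,0,0.4],[-0.001,0,0.234,0,0,0,0.4],[-0.001,0,0.234,0,0,0,0.4],[-0.001,0,0.234,0,0,0,0.4]]

```text
t: 20.05
eef_pos: [0.5337, -0.0388, 0.0238]
tool_rot: [0.0, 0.08, 0.997, 0.0]
contact_force: [0.2, -0.6, 0.3]
gripper_width: 0.396
grasp_force: 0.0
```

```bash
python3 - <<'E'
from h import *
to((.5335,-.0397,.0165,2.985))
E
```

```text
t 20.1 tcp [ 0.5337 -0.0388  0.0238] yaw 2.981 F [ 0.2 -0.6  0.3] w 0.40 g 0.0
(0.5335, -0.0397, 0.0165, 2.985) -> [0.0, -0.0009, 0.0073] [0.01, 0.0, -0.04] rows>=0.2
```

Call:
servo_tool:
  motion:
    - [[0,-0.001,0.004,0,0,0,0.4],[0,-0.001,0.007,0,0,0,0.4],[0,-0.001,0.007,0,0,0,0.3],[0,-0.001,0.007,0,0,0,0.25],[0,-0.001,0.007,0,0,0,0.2],[0,-0.001,0.007,0,0,0,0.15],[0,-0.001,0.007,0,0,0,0.1],[0,-0.001,0.007,0,0,0,0.1],[0,-0.001,0.007,0,0,0,0.1]]
  grip_force: 50

```text
t: 20.8
eef_pos: [0.5337, -0.0395, 0.0171]
tool_rot: [0.001, 0.08, 0.997, 0.001]
contact_force: [-0.6, 1.2, 5.5]
gripper_width: 0.18
grasp_force: 49.8
```

```bash
python3 - <<'E'
from h import *
to((.5335,-.0397,.2,2.985),(.519,-.291,.2,3.13),(.519,-.291,.03,3.13))
E
```

```text
t 20.8 tcp [ 0.5337 -0.0395  0.0171] yaw 2.982 F [-0.6  1.2  5.5] w 0.18 g 49.8
(0.5335, -0.0397, 0.2, 2.985) -> [-0.0001, 0.0, -0.1829] [0.01, 0.01, -0.04] rows>=4.4
(0.519, -0.291, 0.2, 3.13) -> [-0.0257, -0.2504, -0.1832] [0.01, 0.01, -1.7] rows>=7.5
(0.519, -0.291, 0.03, 3.13) -> [-0.0256, -0.2506, -0.0132] [0.01, 0.01, -1.7] rows>=6.0
```

Call:
servo_tool:
  motion:
    - [[0,0,-0.015,0,0,0,0.1],[0,0,-0.04,0,0,0,0.1],[0,0,-0.075,0,0,0,0.1],[0,0,-0.11,0,0,0,0.1],[0,-0.01,-0.14,0,0,0,0.1],[-0.004,-0.04,-0.15,0,0,-0.2,0.1],[-0.008,-0.075,-0.15,0,0,-0.5,0.1],[-0.012,-0.11,-0.15,0,0,-0.8,0.1],[-0.016,-0.145,-0.15,0,0,-1.1,0.1],[-0.02,-0.18,-0.15,0,0,-1.4,0.1],[-0.024,-0.215,-0.15,0,0,-1.7,0.1],[-0.026,-0.24,-0.15,0,0,-1.7,0.1],[-0.026,-0.2505,-0.15,0,0,-1.7,0.1],[-0.026,-0.2505,-0.12,0,0,-1.7,0.1],[-0.026,-0.2505,-0.085,0,0,-1.7,0.1],[-0.026,-0.2505,-0.055,0,0,-1.7,0.1],[-0.026,-0.2505,-0.03,0,0,-1.7,0.1],[-0.026,-0.2505,-0.015,0,0,-1.7,0.1],[-0.026,-0.2505,-0.01,0,0,-1.7,0.1],[-0.026,-0.2505,-0.01,0,0,-1.7,0.1]]

```text
t: 22.47
eef_pos: [0.5186, -0.2906, 0.0254]
tool_rot: [-0.001, 0.006, 1.0, 0.001]
contact_force: [-0.3, 0.4, -2.0]
gripper_width: 0.183
grasp_force: 49.1
```

```bash
python3 - <<'E'
from h import *
to((.519,-.291,.0105,3.13))
d=snap(("scene","top"));pickle.dump(d,open("d7.pkl","wb"))
cv2.imwrite("pics/p7.png",np.hstack([cv2.resize(d["scene"]["img"][100:220,220:370],(375,300),interpolation=2),cv2.resize(d["top"]["img"][130:250,260:420],(400,300),interpolation=2)])[:,:,::-1])
E
```

```text
t 22.5 tcp [ 0.5186 -0.2906  0.0254] yaw 3.130 F [-0.3  0.4 -2. ] w 0.18 g 49.1
(0.519, -0.291, 0.0105, 3.13) -> [-0.0005, -0.0004, 0.0149] [0.02, -0.02, 0.01] rows>=0.4
```

View pics/p7.png

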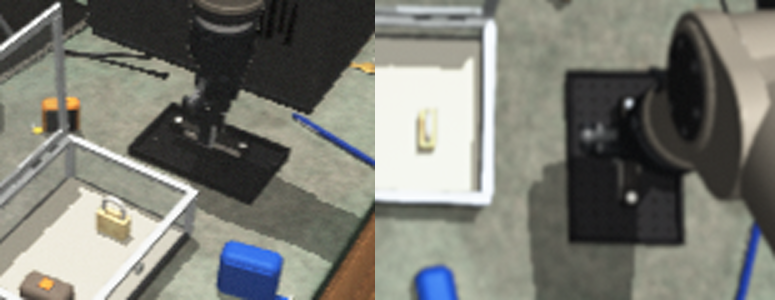

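The multi-tool (ends at (630,103) and (630,198) in the top half) sits centred over the tray. Lowering it to the floor.

Call:
servo_tool:
  motion:
    - [[0,0,0.004,0,0,0,0.1],[0,0,0.008,0,0,0,0.1],[0,0,0.011,0,0,0,0.1],[0,0,0.013,0,0,0,0.1],[0,0,0.0145,0,0,0,0.1],[0,0,0.0155,0,0,0,0.1],[0,0,0.0155,0,0,0,0.1]]

```text
t: 23.15
eef_pos: [0.5189, -0.2913, 0.0106]
tool_rot: [0.0, 0.006, 1.0, 0.001]
contact_force: [0.0, -1.1, -1.5]
gripper_width: 0.188
grasp_force: 49.1
```

Call:
servo_tool:
  motion:
    - [[0,0,0.001,0,0,0,0.1],[0,0,0.0015,0,0,0,0.1],[0,0,0.0015,0,0,0,0.1]]

```text
t: 23.4
eef_pos: [0.5192, -0.2914, 0.0101]
tool_rot: [0.0, 0.006, 1.0, 0.0]
contact_force: [-3.0, 1.2, 5.3]
gripper_width: 0.182
grasp_force: 50.0
```

Call:
servo_tool:
  motion:
    - [[0,0,-0.0005,0,0,0,0.23],[0,0,-0.0005,0,0,0,0.3],[0,0,-0.0005,0,0,0,0.4],[0,0,-0.0005,0,0,0,0.5],[0,0,-0.03,0,0,0,0.5],[0,0,-0.07,0,0,0,0.5],[0,0,-0.11,0,0,0,0.5],[0,0,-0.15,0,0,0,0.5],[0,0,-0.19,0,0,0,0.5],[0,0,-0.23,0,0,0,0.5],[0,0,-0.27,0,0,0,0.5],[0,0,-0.31,0,0,0,0.5],[0,0,-0.325,0,0,0,0.5],[0,0,-0.325,0,0,0,0.5],[0,0,-0.325,0,0,0,0.5]]

```text
t: 24.65
eef_pos: [0.5192, -0.2917, 0.335]
tool_rot: [0.001, 0.006, 1.0, -0.0]
contact_force: [-0.9, 0.1, -0.2]
gripper_width: 0.498
grasp_force: 0.0
```

```bash
python3 - <<'E'
from h import *
print(np.round(bot.get_obs()["q"],2))
to((.6833,-.042,.335,1.55),(.6833,-.042,.258,1.55))
d=snap(("scene","wrist"));pickle.dump(d,open("d8.pkl","wb"))
cv2.imwrite("pics/p8.png",np.hstack([cv2.resize(d["scene"]["img"][80:240,190:390],(375,300),interpolation=2),cv2.resize(d["wrist"]["img"],(400,300),interpolation=2)])[:,:,::-1])
E
```

```text
[ 1.05  0.38 -0.85  1.58  0.29  1.31  1.72]
t 24.6 tcp [ 0.5192 -0.2917  0.335 ] yaw 3.130 F [-0.9  0.1 -0.2] w 0.50 g 0.0
(0.6833, -0.042, 0.335, 1.55) -> [-0.1612, 0.2516, 0.0002] [0.01, 0.02, 18.1] rows>=12.6
(0.6833, -0.042, 0.258, 1.55) -> [-0.161, 0.2517, 0.0772] [0.01, 0.02, 18.1] rows>=12.6
```

View pics/p8.png

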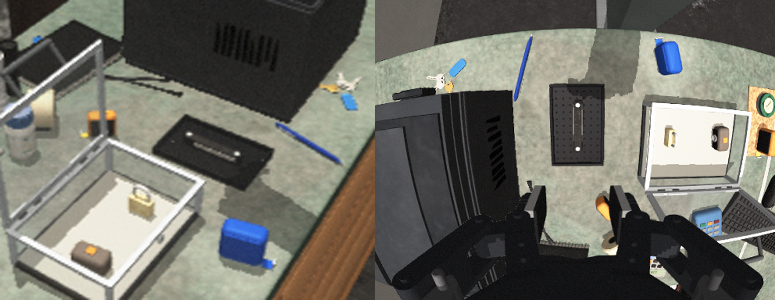

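The multi-tool lies in the tray, ends at (577,107) and (577,149) in the wrist half. Back to the pull, over its old place.

Call:
servo_tool:
  motion:
    - [[-0.01,0.02,0,0,0,1.4,0.5],[-0.02,0.04,0,0,0,2.8,0.5],[-0.03,0.06,0,0,0,4.2,0.5],[-0.045,0.08,0,0,0,5.6,0.5],[-0.06,0.1,0,0,0,7,0.5],[-0.075,0.12,0,0,0,8.4,0.5],[-0.09,0.14,0,0,0,9.8,0.5],[-0.105,0.16,0,0,0,11.2,0.5],[-0.12,0.185,0,0,0,12.6,0.5],[-0.135,0.21,0,0,0,14,0.5],[-0.15,0.235,0,0,0,15.4,0.5],[-0.161,0.251,0,0,0,16.8,0.5],[-0.161,0.2516,0,0,0,18.1,0.5],[-0.161,0.2516,0,0,0,18.1,0.5],[-0.161,0.2516,0.02,0,0,18.1,0.5],[-0.161,0.2516,0.045,0,0,18.1,0.5],[-0.161,0.2516,0.065,0,0,18.1,0.5],[-0.161,0.2516,0.076,0,0,18.1,0.5],[-0.161,0.2516,0.076,0,0,18.1,0.5]]

```text
t: 26.33
eef_pos: [0.6807, -0.0433, 0.2544]
tool_rot: [-0.002, 0.714, 0.7, -0.002]
contact_force: [-0.3, -1.3, -0.5]
gripper_width: 0.503
grasp_force: 0.0
```

Call:
servo_tool:
  motion:
    - [[0,0,0,0,0,0,0.4],[0,0,0,0,0,0,0.3],[0,0,0,0,0,0,0.2],[0,0,0,0,0,0,0.1],[0,0,0,0,0,0,0.05],[0,0,0,0,0,0,0.05],[0,0,0,0,0,0,0.05]]
  grip_force: 25

```text
t: 26.92
eef_pos: [0.6835, -0.0418, 0.2601]
tool_rot: [0.001, 0.714, 0.7, 0.001]
contact_force: [-1.2, -1.1, 5.7]
gripper_width: 0.098
grasp_force: 25.0
```

```bash
python3 - <<'E'
from h import *
o=bot.get_obs();p=o["eef_pos"]
# hinge from shut grasp (.4452,.0936) and now; bar = tcp + g
g=.0094;hx=.4452+.195;v=np.array([p[0]-hx,p[2]+g-.07]);r=np.linalg.norm(v);a0=np.arctan2(v[1],-v[0]);print("theta",a0-np.arctan2(.033,.195),r)
L=[]
for a in np.linspace(a0,np.arctan2(.033,.195),18)[1:]:
    L.append((round(hx-r*np.cos(a),4),round(p[1]+.005*(a0-a)/1.6,4),round(.07+r*np.sin(a)-g,4),1.55))
to(*L)
E
```

```text
theta 1.6170883918209025 0.20411673550263307
t 26.9 tcp [ 0.6835 -0.0418  0.2601] yaw 1.550 F [-1.2 -1.1  5.7] w 0.10 g 25.0
(np.float64(0.6644), np.float64(-0.0415), np.float64(0.2633), 1.55) -> [-0.0001, -0.0191, -0.0033] [0.03, -0.01, 0.0] rows>=0.5
(np.float64(0.645), np.float64(-0.0412), np.float64(0.2647), 1.55) -> [-0.0002, -0.0385, -0.0047] [0.03, -0.01, 0.0] rows>=0.9
(np.float64(0.6256), np.float64(-0.0409), np.float64(0.2642), 1.55) -> [-0.0003, -0.0579, -0.0043] [0.03, -0.01, 0.0] rows>=1.4
(np.float64(0.6064), np.float64(-0.0406), np.float64(0.2619), 1.55) -> [-0.0004, -0.0771, -0.002] [0.03, -0.01, 0.0] rows>=1.9
(np.float64(0.5874), np.float64(-0.0403), np.float64(0.2578), 1.55) -> [-0.0004, -0.0962, 0.002] [0.03, -0.01, 0.0] rows>=2.3
(np.float64(0.5689), np.float64(-0.04), np.float64(0.2519), 1.55) -> [-0.0005, -0.1147, 0.0079] [0.03, -0.01, 0.0] rows>=2.8
(np.float64(0.5511), np.float64(-0.0397), np.float64(0.2442), 1.55) -> [-0.0006, -0.1325, 0.0155] [0.03, -0.01, 0.0] rows>=3.2
(np.float64(0.534), np.float64(-0.0394), np.float64(0.2349), 1.55) -> [-0.0007, -0.1496
[... 474 characters left out ...]
83), 1.55) -> [-0.0008, -0.2069, 0.0765] [0.03, -0.01, 0.0] rows>=5.3
(np.float64(0.466), np.float64(-0.038), np.float64(0.167), 1.55) -> [-0.0007, -0.2178, 0.0925] [0.03, -0.01, 0.0] rows>=5.7
(np.float64(0.4567), np.float64(-0.0377), np.float64(0.1499), 1.55) -> [-0.0006, -0.2271, 0.1096] [0.03, -0.01, 0.0] rows>=6.0
(np.float64(0.449), np.float64(-0.0374), np.float64(0.1321), 1.55) -> [-0.0005, -0.2349, 0.1274] [0.03, -0.01, 0.0] rows>=6.4
(np.float64(0.4431), np.float64(-0.0371), np.float64(0.1136), 1.55) -> [-0.0003, -0.2409, 0.1459] [0.03, -0.01, 0.0] rows>=6.8
(np.float64(0.4389), np.float64(-0.0368), np.float64(0.0947), 1.55) -> [-0.0001, -0.2451, 0.1647] [0.03, -0.01, 0.0] rows>=7.1
```

Call:
servo_tool:
  motion:
    - [[0,-0.0095,-0.002,0,0,0,0.05],[0,-0.019,-0.0033,0,0,0,0.05],[0,-0.0285,-0.004,0,0,0,0.05],[0,-0.038,-0.0045,0,0,0,0.05],[0,-0.0475,-0.0045,0,0,0,0.05],[0,-0.057,-0.004,0,0,0,0.05],[0,-0.0665,-0.003,0,0,0,0.05],[0,-0.076,-0.0015,0,0,0,0.05],[0,-0.0855,0.0005,0,0,0,0.05],[0,-0.0945,0.0028,0,0,0,0.05],[0,-0.1035,0.0055,0,0,0,0.05],[0,-0.1125,0.0085,0,0,0,0.05],[0,-0.1215,0.0125,0,0,0,0.05],[0,-0.13,0.0165,0,0,0,0.05],[0,-0.1385,0.021,0,0,0,0.05],[0,-0.147,0.0255,0,0,0,0.05],[0,-0.155,0.031,0,0,0,0.05],[0,-0.1625,0.0365,0,0,0,0.05]]

```text
t: 28.42
eef_pos: [0.5194, -0.0384, 0.2212]
tool_rot: [-0.0, 0.714, 0.7, 0.0]
contact_force: [1.9, 0.8, 1.0]
gripper_width: 0.1
grasp_force: 26.8
```

Call:
servo_tool:
  motion:
    - [[0,-0.0075,0.006,0,0,0,0.05],[0,-0.015,0.0125,0,0,0,0.05],[0,-0.022,0.019,0,0,0,0.05],[0,-0.0285,0.026,0,0,0,0.05],[0,-0.0345,0.0335,0,0,0,0.05],[0,-0.0405,0.041,0,0,0,0.05],[0,-0.046,0.049,0,0,0,0.05],[0,-0.051,0.0575,0,0,0,0.05],[0,-0.0557,0.066,0,0,0,0.05],[0,-0.06,0.0745,0,0,0,0.05],[0,-0.064,0.0835,0,0,0,0.05],[0,-0.0675,0.0925,0,0,0,0.05],[0,-0.0703,0.1015,0,0,0,0.05],[0,-0.0727,0.111,0,0,0,0.05],[0,-0.0745,0.119,0,0,0,0.05],[0,-0.0755,0.125,0,0,0,0.05],[0,-0.0755,0.125,0,0,0,0.05]]

```text
t: 29.83
eef_pos: [0.4451, -0.0369, 0.0968]
tool_rot: [-0.0, 0.714, 0.7, 0.0]
contact_force: [1.6, 0.2, 3.3]
gripper_width: 0.1
grasp_force: 27.5
```

Almost shut; pressing the last few millimetres, watching for force.

Call:
servo_tool:
  motion:
    - [[0,0,0.002,0,0,0,0.05],[0,0,0.004,0,0,0,0.05],[0,0,0.005,0,0,0,0.05],[0,0,0.006,0,0,0,0.05],[0,0,0.006,0,0,0,0.05]]

```text
t: 30.25
eef_pos: [0.4452, -0.0369, 0.0933]
tool_rot: [0.001, 0.714, 0.7, -0.001]
contact_force: [-10.7, -0.0, 42.7]
gripper_width: 0.102
grasp_force: 32.9
```

Call:
servo_tool:
  motion:
    - [[0,0,0.001,0,0,0,0.05],[0,0,0.001,0,0,0,0.15],[0,0,0,0,0,0,0.3],[0,0,0,0,0,0,0.4],[0,0,0,0,0,0,0.5],[0,0,-0.03,0,0,0,0.5],[0,0,-0.07,0,0,0,0.5],[0,0,-0.11,0,0,0,0.5],[0,0,-0.11,0,0,0,0.5],[0,0,-0.11,0,0,0,0.5]]

```text
t: 31.08
eef_pos: [0.4461, -0.0372, 0.2026]
tool_rot: [0.001, 0.715, 0.7, 0.001]
contact_force: [0.2, -0.1, -0.7]
gripper_width: 0.499
grasp_force: 0.0
```

```bash
python3 - <<'E'
from h import *
print(np.round(bot.get_obs()["q"],2))
to((.4532,.1871,.2,0),(.4532,.1871,.0095,0))
d=snap(("scene","top"));pickle.dump(d,open("d9.pkl","wb"))
cv2.imwrite("pics/p9.png",np.hstack([cv2.resize(d["scene"]["img"][120:320,130:380],(375,300),interpolation=2),cv2.resize(d["top"]["img"][110:250,130:390],(400,300),interpolation=2)])[:,:,::-1])
E
```

```text
[ 0.53  0.19 -0.65  2.07  0.14  0.92 -0.22]
t 31.1 tcp [ 0.4461 -0.0372  0.2026] yaw 1.550 F [ 0.2 -0.1 -0.7] w 0.50 g 0.0
(0.4532, 0.1871, 0.2, 0) -> [0.2244, 0.0023, 0.0026] [0.04, -0.03, 17.76] rows>=12.4
(0.4532, 0.1871, 0.0095, 0) -> [0.2244, 0.0016, 0.1931] [0.04, -0.03, 17.76] rows>=12.4
```

View pics/p9.png

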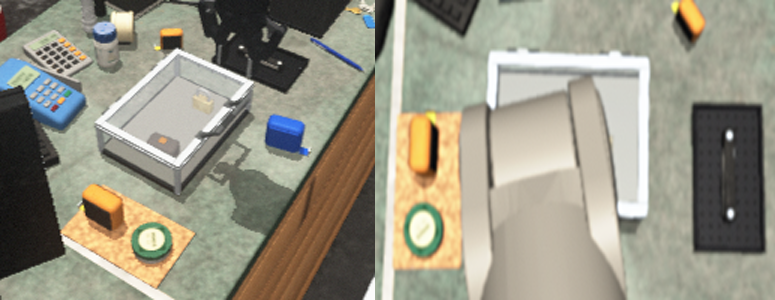

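The lid is shut, the multi-tool is flat in the tray (728,175), and the tin (150,240) and tape (102,207) are on the mat. Next I fetch the tin.

Call:
servo_tool:
  motion:
    - [[0.02,0,0,0,0,1.4,0.8],[0.04,0,0,0,0,2.8,1],[0.06,0,0,0,0,4.2,1],[0.08,0,0,0,0,5.6,1],[0.1,0,0,0,0,7,1],[0.12,0,0,0,0,8.4,1],[0.14,0.001,0,0,0,9.8,1],[0.16,0.001,0,0,0,11.2,1],[0.18,0.002,0,0,0,12.6,1],[0.2,0.002,0,0,0,14,1],[0.215,0.002,0,0,0,15.4,1],[0.2244,0.002,0,0,0,16.8,1],[0.2244,0.002,0.02,0,0,17.76,1],[0.2244,0.002,0.06,0,0,17.76,1],[0.2244,0.002,0.1,0,0,17.76,1],[0.2244,0.002,0.135,0,0,17.76,1],[0.2244,0.002,0.16,0,0,17.76,1],[0.2244,0.002,0.175,0,0,17.76,1],[0.2244,0.002,0.18,0,0,17.76,1],[0.2244,0.002,0.18,0,0,17.76,1]]

```text
t: 32.85
eef_pos: [0.4493, 0.1867, 0.0188]
tool_rot: [0.001, 1.0, 0.001, -0.003]
contact_force: [-0.3, 0.4, 0.3]
gripper_width: 0.999
grasp_force: 0.0
```

```bash
python3 - <<'E'
from h import *
to((.4532,.1871,.0095,0))
c=bot.read_camera("wrist")
for b in blobs(mask(c["img"],(40,70,40),(90,255,255)),1000):
    p=wplane(c,b,.025); print("green",b.min(0),b.max(0),rect(p),cv2.minEnclosingCircle((p*1000).astype(np.float32)))
E
```

```text
t 32.9 tcp [0.4493 0.1867 0.0188] yaw 0.001 F [-0.3  0.4  0.3] w 1.00 g 0.0
(0.4532, 0.1871, 0.0095, 0) -> [0.0039, -0.0004, 0.0093] [0.01, 0.06, 0.02] rows>=0.2
green [199. 190.] [318. 300.] (array([453.8, 186.4]), array([62. , 61.1]), 38.9) ((454.0001220703125, 186.38134765625), 31.531959533691406)
```

Call:
servo_tool:
  motion:
    - [[0.001,0,0.003,0,0,0,1],[0.002,0,0.006,0,0,0,1],[0.002,0,0.008,0,0,0,1],[0.002,0,0.008,0,0,0,1]]

```text
t: 33.23
eef_pos: [0.4539, 0.1875, 0.0135]
tool_rot: [-0.001, 1.0, 0.0, 0.001]
contact_force: [0.2, 0.3, 0.2]
gripper_width: 0.998
grasp_force: 0.0
```

```bash
python3 -c "
from h import *
to((.4532,.1871,.009,0))"
```

```text
t 33.2 tcp [0.4539 0.1875 0.0135] yaw 0.000 F [0.2 0.3 0.2] w 1.00 g 0.0
(0.4532, 0.1871, 0.009, 0) -> [-0.0007, 0.0004, 0.0045] [-0.01, -0.01, 0.0] rows>=0.1
```

Call:
servo_tool:
  motion:
    - [[-0.0007,0.0004,0.004,0,0,0,1],[-0.0007,0.0004,0.004,0,0,0,0.85],[-0.0007,0.0004,0.004,0,0,0,0.75],[-0.0007,0.0004,0.004,0,0,0,0.7],[-0.0007,0.0004,0.004,0,0,0,0.65],[-0.0007,0.0004,0.004,0,0,0,0.6],[-0.0007,0.0004,0.004,0,0,0,0.6],[-0.0007,0.0004,0.004,0,0,0,0.6]]
  grip_force: 25

```text
t: 33.9
eef_pos: [0.4528, 0.1871, 0.0095]
tool_rot: [-0.0, 1.0, 0.0, 0.0]
contact_force: [-2.1, -1.5, 5.0]
gripper_width: 0.715
grasp_force: 26.4
```

```bash
python3 -c "
from h import *
p=bot.get_obs()['eef_pos']
d=np.array([.597,.006])-[.4532,.1871]
print(p[0]+d[0],p[1]+d[1],p[2]+.072)
to((p[0]+d[0],p[1]+d[1],p[2]+.08,0))"
```

```text
0.5965708086803446 0.0060267243018237715 0.08150653357380061
t 33.9 tcp [0.4528 0.1871 0.0095] yaw 0.001 F [-2.1 -1.5  5. ] w 0.72 g 26.4
(np.float64(0.5965708086803446), np.float64(0.0060267243018237715), np.float64(0.08950653357380062), 0) -> [0.1437, 0.1811, -0.0801] [-0.01, -0.0, 0.01] rows>=5.9
```

Call:
servo_tool:
  motion:
    - [[0,0,-0.02,0,0,0,0.6],[0,0,-0.05,0,0,0,0.6],[0,0,-0.085,0,0,0,0.6],[0,0,-0.12,0,0,0,0.6],[0,0,-0.15,0,0,0,0.6],[0.01,0.015,-0.165,0,0,0,0.6],[0.03,0.035,-0.17,0,0,0,0.6],[0.05,0.06,-0.17,0,0,0,0.6],[0.07,0.085,-0.17,0,0,0,0.6],[0.09,0.11,-0.17,0,0,0,0.6],[0.11,0.135,-0.17,0,0,0,0.6],[0.13,0.16,-0.17,0,0,0,0.6],[0.1437,0.1811,-0.17,0,0,0,0.6],[0.1437,0.1811,-0.15,0,0,0,0.6],[0.1437,0.1811,-0.125,0,0,0,0.6],[0.1437,0.1811,-0.1,0,0,0,0.6],[0.1437,0.1811,-0.085,0,0,0,0.6],[0.1437,0.1811,-0.08,0,0,0,0.6],[0.1437,0.1811,-0.08,0,0,0,0.6],[0.1437,0.1811,-0.08,0,0,0,0.6]]

```text
t: 35.57
eef_pos: [0.597, 0.0062, 0.0896]
tool_rot: [-0.001, 1.0, 0.0, 0.0]
contact_force: [0.1, -0.0, -0.9]
gripper_width: 0.716
grasp_force: 27.9
```

```bash
python3 -c "
from h import *
to((.5966,.006,.0815,0))"
```

```text
t 35.6 tcp [0.597  0.0062 0.0896] yaw 0.001 F [ 0.1 -0.  -0.9] w 0.72 g 27.9
(0.5966, 0.006, 0.0815, 0) -> [-0.0004, 0.0002, 0.0081] [-0.01, -0.01, 0.01] rows>=0.2
```

Call:
servo_tool:
  motion:
    - [[0,0,0.003,0,0,0,0.6],[0,0,0.006,0,0,0,0.6],[0,0,0.0075,0,0,0,0.6],[0,0,0.009,0,0,0,0.6],[0,0,0.009,0,0,0,0.6]]

```text
t: 35.98
eef_pos: [0.5971, 0.006, 0.0815]
tool_rot: [-0.0, 1.0, 0.0, 0.001]
contact_force: [-3.7, -0.8, 8.8]
gripper_width: 0.716
grasp_force: 28.7
```

Call:
servo_tool:
  motion:
    - [[0,0,-0.0005,0,0,0,0.76],[0,0,-0.0005,0,0,0,0.82],[0,0,-0.0005,0,0,0,0.9],[0,0,-0.0005,0,0,0,1],[0,0,-0.0005,0,0,0,1],[0,0,-0.03,0,0,0,1],[0,0,-0.07,0,0,0,1],[0,0,-0.1,0,0,0,1],[-0.01,-0.03,-0.1,0,0,0,1],[-0.02,-0.07,-0.1,0,0,0,1],[-0.03,-0.11,-0.1,0,0,0,1],[-0.04,-0.15,-0.1,0,0,0,1],[-0.051,-0.181,-0.1,0,0,0,1],[-0.051,-0.181,-0.1,0,0,0,1],[-0.051,-0.181,-0.1,0,0,0,1]]

```text
t: 37.23
eef_pos: [0.5444, 0.1897, 0.1803]
tool_rot: [-0.001, 1.0, 0.003, 0.0]
contact_force: [1.1, -1.2, -0.5]
gripper_width: 1.0
grasp_force: 0.0
```

```bash
python3 - <<'E'
from h import *
to((.5459,.1872,.1,0),(.5459,.1872,.0227,0))
c=bot.read_camera("wrist")
for b in blobs(mask(c["img"],(8,140,130),(18,255,255)),200): print("or",b.mean(0),rect(wplane(c,b,.066)))
for b in blobs(mask(c["img"],(40,70,40),(90,255,255)),300): print("green",b.mean(0),cv2.minEnclosingCircle((wplane(c,b,.097)*1000).astype(np.float32)))
E
```

```text
t 37.2 tcp [0.5444 0.1897 0.1803] yaw 0.006 F [ 1.1 -1.2 -0.5] w 1.00 g 0.0
(0.5459, 0.1872, 0.1, 0) -> [0.0014, 0.0026, 0.0803] [-0.02, -0.0, 0.07] rows>=1.9
(0.5459, 0.1872, 0.0227, 0) -> [0.0014, 0.0028, 0.1576] [-0.02, -0.0, 0.07] rows>=3.8
or [262.7540107  191.05882353] (array([548.2, 185.9]), array([30.3, 67.8]), 89.7)
green [456.51794872 150.16923077] ((597.61767578125, 8.494863510131836), 32.8369140625)
```

Call:
servo_tool:
  motion:
    - [[0,0,0.025,0,0,0,1],[0,0,0.055,0,0,0,1],[0,0,0.085,0,0,0,1],[0,0,0.11,0,0,0,1],[0,0,0.13,0,0,0,1],[0,0,0.145,0,0,0,1],[0,0,0.155,0,0,0,1],[0,0,0.158,0,0,0,1],[0,0,0.158,0,0,0,1],[0,0,0.158,0,0,0,0.7],[0,0,0.158,0,0,0,0.5],[0,0,0.158,0,0,0,0.4],[0,0,0.158,0,0,0,0.3],[0,0,0.158,0,0,0,0.2],[0,0,0.158,0,0,0,0.2],[0,0,0.158,0,0,0,0.2],[0,0,0.158,0,0,0,0.2]]
  grip_force: 40

```text
t: 38.7
eef_pos: [0.546, 0.1871, 0.023]
tool_rot: [-0.0, 1.0, 0.0, 0.001]
contact_force: [-1.1, -1.3, 5.6]
gripper_width: 0.368
grasp_force: 40.0
```

```bash
python3 -c "
from h import *
p=bot.get_obs()['eef_pos'];d=np.array([.5889,-.0937,.076])-[.5459,.1872,.004]
print(p+d)
to((*(p[:2]+d[:2]),p[2]+.08,.015))"
```

```text
[ 0.58902877 -0.09384554  0.09500334]
t 38.7 tcp [0.546  0.1871 0.023 ] yaw 0.000 F [-1.1 -1.3  5.6] w 0.37 g 40.0
(np.float64(0.5890287732166581), np.float64(-0.09384553784886954), np.float64(0.10300333576242232), 0.015) -> [0.043, 0.2809, -0.0802] [-0.01, -0.01, -0.17] rows>=7.1
```

Call:
servo_tool:
  motion:
    - [[0,0,-0.02,0,0,0,0.2],[0,0,-0.05,0,0,0,0.2],[0,0,-0.085,0,0,0,0.2],[0,0,-0.12,0,0,0,0.2],[0,0,-0.155,0,0,0,0.2],[0.005,0.02,-0.175,0,0,0,0.2],[0.01,0.05,-0.18,0,0,0,0.2],[0.015,0.085,-0.18,0,0,-0.05,0.2],[0.02,0.12,-0.18,0,0,-0.1,0.2],[0.025,0.155,-0.18,0,0,-0.17,0.2],[0.03,0.19,-0.18,0,0,-0.17,0.2],[0.035,0.225,-0.18,0,0,-0.17,0.2],[0.043,0.255,-0.18,0,0,-0.17,0.2],[0.043,0.275,-0.18,0,0,-0.17,0.2],[0.043,0.281,-0.18,0,0,-0.17,0.2],[0.043,0.281,-0.155,0,0,-0.17,0.2],[0.043,0.281,-0.125,0,0,-0.17,0.2],[0.043,0.281,-0.1,0,0,-0.17,0.2],[0.043,0.281,-0.082,0,0,-0.17,0.2],[0.043,0.281,-0.08,0,0,-0.17,0.2]]

```text
t: 40.37
eef_pos: [0.5855, -0.0926, 0.098]
tool_rot: [-0.001, 1.0, 0.008, -0.003]
contact_force: [-0.1, 0.2, -2.5]
gripper_width: 0.364
grasp_force: 40.5
```

Call:
servo_tool:
  motion:
    - [[0,0,0,0,0,0,0.2],[0,0,0,0,0,0,0.2]]

```text
t: 40.53
eef_pos: [0.5894, -0.0932, 0.103]
tool_rot: [-0.001, 1.0, 0.008, 0.001]
contact_force: [-0.7, -0.8, -1.5]
gripper_width: 0.367
grasp_force: 40.5
```

```bash
python3 -c "
from h import *
to((.589,-.0938,.095,.015))"
```

```text
t 40.5 tcp [ 0.5894 -0.0932  0.103 ] yaw 0.016 F [-0.7 -0.8 -1.5] w 0.37 g 40.5
(0.589, -0.0938, 0.095, 0.015) -> [-0.0004, 0.0006, 0.008] [-0.01, -0.02, 0.01] rows>=0.2
```

Call:
servo_tool:
  motion:
    - [[0,0,0.003,0,0,0,0.2],[0,0,0.006,0,0,0,0.2],[0,0,0.0075,0,0,0,0.2],[0,0,0.0085,0,0,0,0.2],[0,0,0.0085,0,0,0,0.2]]

```text
t: 40.95
eef_pos: [0.5892, -0.094, 0.095]
tool_rot: [-0.0, 1.0, 0.008, 0.001]
contact_force: [-3.8, -0.1, 7.6]
gripper_width: 0.364
grasp_force: 41.8
```

Call:
servo_tool:
  motion:
    - [[0,0,-0.0005,0,0,0,0.45],[0,0,-0.0005,0,0,0,0.55],[0,0,-0.0005,0,0,0,0.7],[0,0,-0.0005,0,0,0,0.8],[0,0,-0.0005,0,0,0,0.8],[0,0,-0.03,0,0,0,0.8],[0,0,-0.06,0,0,0,0.8],[0,0,-0.1,0,0,0,0.8],[0,0,-0.14,0,0,0,0.8],[0,0,-0.18,0,0,0,0.8],[-0.04,0.04,-0.18,0,0,0,0.8],[-0.08,0.08,-0.18,0,0,0,0.8],[-0.1,0.12,-0.18,0,0,0,0.8],[-0.1,0.16,-0.18,0,0,0,0.8],[-0.1,0.2,-0.18,0,0,0,0.8],[-0.1,0.2,-0.18,0,0,0,0.8],[-0.1,0.2,-0.18,0,0,0,0.8]]

```text
t: 42.37
eef_pos: [0.4891, -0.3031, 0.2729]
tool_rot: [0.001, 1.0, 0.003, -0.0]
contact_force: [-0.0, -0.0, -0.0]
gripper_width: 0.803
grasp_force: 0.0
```

```bash
python3 - <<'E'
from h import *
to()
d=snap(("scene","top"))
d0=pickle.load(open("cam0.pkl","rb"))
for dd in(d0,d):
    c=dd["top"]
    for b in blobs(mask(c["img"],(40,70,40),(90,255,255)),150):
        e=cv2.fitEllipse(b.astype(np.float32))
        if e[1][0]>8 and 200<e[0][0]<260: print("tin",rect(plane(c,b,.097)))
    for b in blobs(mask(c["img"],(8,60,150),(25,255,255)),100):
        if 265<b.mean(0)[0]<300: print("tape",rect(plane(c,b,.138)))
cv2.imwrite("pics/p10.png",np.hstack([cv2.resize(d["scene"]["img"][120:320,130:380],(375,300),interpolation=2),cv2.resize(d["top"]["img"][110:250,190:390],(400,300),interpolation=2)])[:,:,::-1])
E
```

```text
t 42.4 tcp [ 0.4891 -0.3031  0.2729] yaw 0.005 F [-0. -0. -0.] w 0.80 g 0.0
tin (array([594.9,   6.3]), array([57.9, 56.6]), 1.0)
tape (array([585.8, -94.8]), array([63.4, 29.9]), 0.4)
tin (array([596. ,   6.3]), array([55.5, 56.7]), 0.5)
tape (array([585.7, -93.8]), array([63.4, 32. ]), 0.4)
```

View pics/p10.png

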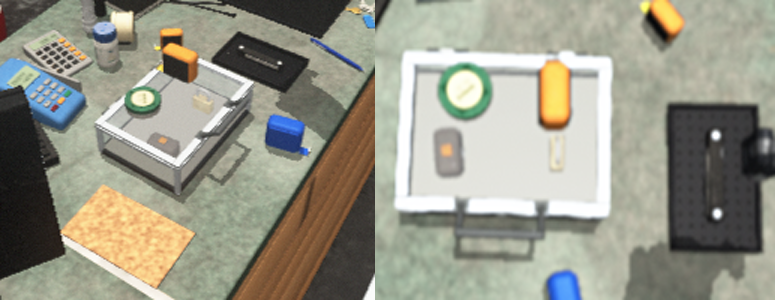

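The tin (464,90) and tape (555,95) are back on the shut lid, about 1 mm from their starting places. The multi-tool (715,175) lies in the tray and the arm is clear.

```bash
python3 -c "
from station import bot
print(bot.hand_in())"
```

```text
the job is handed in; nothing more can be done
None
```

The job is done and handed in at about 42 s of the 136 s: the multi-tool lies flat in the change tray, the lid is shut, the tin and tape measure are back on it about 1 mm from where they stood, and the padlock and headlamp look undisturbed; no verdict came back.

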